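# Gasket and cover onto the housing

## Task

Slide the flat gasket along the board of the small blue rack, out from under the wire shelf, until at least half of its tab sticks out past the board's front edge, and only then lift it off. Lay it squarely on top of the open housing, edges flush, its tab sticking out over one of the housing's long sides, let go, and then set the cover on top of it in the same way, edges flush. Put both down without dropping them and leave all the other loose things where they are.

Things in the scene. Friction and masses are not known exactly. Their poses are not given: they have to be found in the camera images.
- rack: Small blue bench rack, fixed, 240 mm deep (x), 320 mm wide (y), 280 mm high; origin under its centre on the table, -x is its open front, towards the robot's left. A wooden board, 240 x 320 mm and 20 mm thick, has its top 80 mm above the table and its front edge at x = -120 mm. Four blue posts, 20 mm square, stand at x = -70 and +110, y = +-150 mm.
- rack_edge (a point): Middle of the front upper edge of the rack's board; axes as the rack's (x points into the rack, z up). The first 36 mm of board behind this edge are open above.
- rack_wire (a point): Middle of the front bar of the rack's wire shelf, 180 mm above the board's top, 40 mm behind its front edge; axes as the rack's. 8 mm steel bars along y, 38 mm apart, run from here 190 mm back; clear height under them 175 mm. A steel slug is fixed on top at the back.
- gasket: Loose flat aluminium gasket, 4 mm thick, 95 g: frame 90 mm (x) by 110 mm (y), window 56 (x) by 66 mm (y), tab 45 mm long, 44 mm wide in the middle of its -x side (x = -45 to -90 mm). Origin: window centre, underside; z up. Starts flat on the board under the wire shelf, tab roughly to the rack's front, its end 25 to 65 mm behind the edge. A tip in the window can drag it; the frame is too wide.
- gasket_tab (a point): Middle of the gasket's tab, 67.5 mm from the gasket's origin along its -x, at half its thickness; axes as the gasket's.
- housing: Dark cast open box fixed to the table, 90 mm (x) by 110 mm (y), 60 mm high, open on top (opening 56 x 66 mm, as the gasket's window) with a flat flange all round; two low foot lugs (12 mm high, 16 mm long) at its +-y ends. Origin under its centre on the table; -x and +x are its long sides, -x looks to the robot's left.
- housing_top (a point): Centre of the housing's flange plane, 60 mm above the table; axes as the housing's.
- cover: Loose aluminium cover, 0.4 kg nominal: plate 90 mm (x) by 110 mm (y), 10 mm thick, flat underneath, with an upright rib in the middle 64 mm long (x), 24 mm thick (y), rising 42 mm above the plate (top at 52 mm). Origin under its centre, z up; starts flat on the table.
- cover_grip (a point): Point inside the cover's rib, 34 mm above its underside, where it can be gripped across its 24 mm; axes as the cover's.
- wrench: Bystander, to be left alone: steel open-ended wrench lying on the table, 180 mm long; origin at its underside, along its x.
- driver: Bystander, to be left alone: screwdriver with wooden handle lying on the table, 190 mm long; origin at its underside, along its x.
- gear: Bystander, to be left alone: flat toothed steel wheel with a hub lying on the table, 100 mm across, 26 mm high; origin at its underside.
- pump: Bystander, to be left alone: dark round cast pump body with a stub shaft on top, standing, 100 mm across, 85 mm high; origin at its underside.
- oilcan: Bystander, to be left alone: grey round can standing, 66 mm across, 130 mm high; origin at its underside.
- bearing: Bystander, to be left alone: small steel bearing ring lying on the rack's board at its back, on the side away from the robot, 36 mm across, 16 mm high; origin at its underside.
Not all that is in view belongs to the job. What is shaped like the housing but brown or red is not meant. Leave any green look-alike of the cover alone.

How it is judged:
On the way, in this order (a step that is already met when the one before it is completed fails the run):
1. the gasket lies flat on the rack's board with the middle of its tab past the board's front edge (x of gasket_tab in the frame of rack_edge below 0 m and angle between gasket's own z axis and vertical below 0.06 rad and z of gasket in the frame of rack_edge between -0.003 and 0.003 m), for 0.1 s.
2. the gasket lies on the housing's flange, let go (x of gasket in the frame of housing between -0.009 and 0.009 m and y of gasket in the frame of housing between -0.009 and 0.009 m and z of gasket in the frame of housing between 0.057 and 0.067 m and angle between the x axis of gasket and the x axis of housing, either way round below 0.14 rad and angle between the z axis of gasket and the z axis of housing, either way round below 0.06 rad and contact force between the fingers and gasket below 0.3 N and linear speed of gasket below 0.02 m/s), for 0.2 s.
At the end, for the whole second after the job is handed in: The gasket lies flat on the housing's flange, its centre within 9 mm of the housing's along each of the housing's sides and lined up within 0.14 rad (either way round); the cover lies right way up and flat on the gasket, within 10 mm along each side and 0.14 rad of the housing; both are at rest (x of gasket in the frame of housing between -0.009 and 0.009 m and y of gasket in the frame of housing between -0.009 and 0.009 m and z of gasket in the frame of housing between 0.057 and 0.067 m and angle between the x axis of each of gasket, cover and the x axis of housing, either way round below 0.14 rad and angle between the z axis of each of gasket, cover and the z axis of housing, either way round below 0.06 rad and x of cover in the frame of housing between -0.01 and 0.01 m and y of cover in the frame of housing between -0.01 and 0.01 m and z of cover in the frame of housing between 0.061 and 0.068 m and linear speed of each of gasket, cover below 0.02 m/s); the robot touches nothing.
It fails at once if the gasket is dropped (falls faster than 0.5 m/s without a finger on it) (linear speed of gasket above 0.5 m/s and contact force between the fingers and gasket below 0.05 N).
It fails at once if the cover is dropped (falls faster than 0.5 m/s without a finger on it) (linear speed of cover above 0.5 m/s and contact force between the fingers and cover below 0.05 N).
It fails at once if a bystander is moved more than 30 mm (distance of any of wrench, driver, gear, pump, oilcan, bearing from where it was at the start of the episode above 0.03 m).
It fails at once if the gasket is lifted off the board under the wire shelf while its tab is still over the board (x of gasket_tab in the frame of rack_edge between 0.005 and 0.2 m and y of gasket_tab in the frame of rack_edge between -0.14 and 0.14 m and z of gasket_tab in the frame of rack_edge between 0.02 and 0.165 m).
It also fails if it takes over 66 s, if anything falls off the work surface, if the arm or the gripper's body presses on something with over 40 N, if the wrist force passes 120 N, or if a joint passes its speed limit or range.

## Robot

A 6-joint arm with a two-finger parallel gripper is mounted at the origin on the work surface. World frame = base frame: x ahead of the robot, y to its left, z up, the work surface at z = 0. Lengths are in m, angles in rad, forces in N, time in s.
With the tool pointing down it reaches from about 0.25 to 0.775 m from the base axis. Payload 4 kg.
Tool frame: the origin (TCP) lies at the very end of the fingers, on their centre line; the grasp point (between the pads) lies 19 mm behind it (robot.grip_point_offset is the distance from the TCP to the grasp point, in m); z points along the fingers, x is the direction in which the jaws open and shut, and the axes are right-handed (so a half turn about z gives the same grasp; the last joint's range is limited). The gripper opens to 94 mm and grips with 3 to 60 N. Pads are 16 mm wide; open, the fingers measure 119 mm over their backs; the gripper's body (75 mm by 177 mm) begins 78 mm behind the grasp point.
Start: joints at [1.121, 0.087, 1.371, -0, 1.684, -0.103], TCP at [0.187, 0.517, 0.206] pointing down, gripper open.
Joint ranges: [-3.1, 3.1], [-0.76, 2.03], [0.27, 2.55], [-1.08, 4.22], [0.17, 2.65], [-2.57, 2.57]. Speed limits (rad/s): [2.79, 2.79, 3.14, 3.14, 3.14, 3.14].

## Interface

Orientations are given as [roll, pitch, yaw] about the fixed x, y, z axes, in that order (R = Rz(yaw) Ry(pitch) Rx(roll)).
In Python, from bench import robot gives the robot as it stands.
- The arm moves only by the shell command python3 -m inch 'ROWS'. ROWS is text: rows parted by semicolons, each of 5 numbers parted by spaces: the shift along the tool's x, y, z in cm, then the turn about the tool's z in rad, then the closure, from 0 (fully open) to 1 (shut). In form: tx ty tz spin claw; .... A call has 1 to 20 rows; each row is the pose to reach, as a shift and turn from the pose measured when the call began, along the tool's axes at that moment; what a row does not reach only later rows make up. A row lasts 1/12 s, in which the tool goes at most 41.7 mm and 7.16 degrees, less where a joint would pass 70% of its speed; a pose out of reach is approached as far as the arm can. A call with a gripper value outside its range is refused whole. The fingers move at their own pace and stop on an object; the grip force is fixed at half the most. Time passes only in rows, so rows that repeat a pose let the fingers close. It gives the time, the measured TCP pose, the force and the opening at its end, in the units of the state.
- robot.get_obs(): the state, without advancing time (a new reading comes with each control period).
- robot.snapshot(name): name is "scene" or "top"; returns (picture, depth): 420x560x3 uint8, blue, green, red; 420x560 float32, m along the optical axis (not along the pixel's ray), 0 where there is no reading.
- robot.camera_info(name): a dict with "K" (3x3 intrinsics, pixels), "dist" ([k1, k2, p1, p2, k3] as OpenCV has them; the pictures are not rectified), "extrinsics" (4x4, takes a point from world to camera coordinates). Camera axes: x right, y down, z forward; pixel columns grow to the right and rows downward; lengths in m; the calibration is good to about 2 mm. A picture is of the moment at which its call begins. camera_info takes no time and is no camera call.
- robot.close_job(): hands the job in, once; it reports no verdict.
The state is a dict: "time": time; "joint_positions": joint angles; "qvel": joint speeds; "joint_torque": joint torques, N m; "tool_pos": TCP position; "ee_rot": TCP orientation; "wrist_force": force on the tool from outside, world axes, zero at the start; "wrist_torque": the same for the moment, N m; "width": finger opening in m.
Only numpy, scipy, OpenCV 4.12 (cv2) and the standard library are available. Lean on these libraries where they do the work, as an engineer would, in place of code of your own. Each camera call takes 0.05 s, during which the arm holds its last target.

## Working session

There is one attempt and no reset: what is moved stays moved. The work goes in short steps, Python scripts to look and compute and a shell command to move; the robot and the scene stay as the last step left them, time stands still between calls to the robot, and variables do not carry over. Pictures are saved under pics/ and viewed, and the job is handed in when it is done.

```bash
mkdir -p pics; ls; cat > h.py <<'E'
import numpy as np, cv2
from bench import robot
def snap(name,tag):
    p,d=robot.snapshot(name); cv2.imwrite(f'pics/{tag}.png',p); np.save(f'pics/{tag}.npy',d); return p,d
def cal(name):
    c=robot.camera_info(name); return np.array(c['K'],float),np.array(c['dist'],float),np.array(c['extrinsics'],float)
def ray(name,uv):
    K,D,T=cal(name); uv=np.array(uv,float).reshape(-1,1,2)
    n=cv2.undistortPoints(uv,K,D).reshape(-1,2); r=np.c_[n,np.ones(len(n))]
    R,t=T[:3,:3],T[:3,3]; return -R.T@t, r@R
def onz(name,uv,z):
    o,r=ray(name,uv); s=(z-o[2])/r[:,2]; return o+r*s[:,None]
def bydepth(name,uv,d):
    o,r=ray(name,uv); return o+r*np.array([d[int(round(v)),int(round(u))] for u,v in np.array(uv).reshape(-1,2)])[:,None]
def proj(name,P):
    K,D,T=cal(name); return cv2.projectPoints(np.array(P,float).reshape(-1,3),cv2.Rodrigues(T[:3,:3])[0],T[:3,3],K,D)[0].reshape(-1,2)
E
python3 - <<'E'
from h import *
for n in('scene','top'):
    snap(n,n+'0'); K,D,T=cal(n); print(n,K.round(1).tolist(),D,(-T[:3,:3].T@T[:3,3]).round(3),T[2,:3].round(3))
print(robot.get_obs())
E
```

```text
pics
scene [[508.0, 0.0, 276.7], [0.0, 508.0, 209.9], [0.0, 0.0, 1.0]] [-0.01585308  0.          0.          0.          0.        ] [0.941 0.923 1.445] [-0.272 -0.507 -0.818]
top [[449.0, 0.0, 281.2], [0.0, 449.0, 202.1], [0.0, 0.0, 1.0]] [0.0184728 0.        0.        0.        0.       ] [0.36  0.105 1.483] [ 0.134  0.    -0.991]
{'time': 0.1, 'joint_positions': array([ 1.12087327e+00,  8.78541387e-02,  1.37210029e+00, -4.82502406e-05,
        1.68360637e+00, -1.03112930e-01]), 'qvel': array([-0.0007606 , -0.00190233, -0.00411505, -0.00101406,  0.00143605,
        0.00040622]), 'joint_torque': array([ 3.06529146e-03, -3.41253912e+01, -3.03300190e+01,  7.18983798e-02,
        3.04402225e-02, -7.60109288e-05]), 'tool_pos': array([0.18675244, 0.51679024, 0.2044374 ]), 'ee_rot': array([-3.14143777e+00,  1.96262610e-03,  1.22398097e+00]), 'wrist_force': array([-0.22701673,  0.28285892,  0.41480531]), 'wrist_torque': array([ 0.03922507, -0.00660998,  0.00839968]), 'width': 0.09386604327179908}
```

View pics/scene0.png

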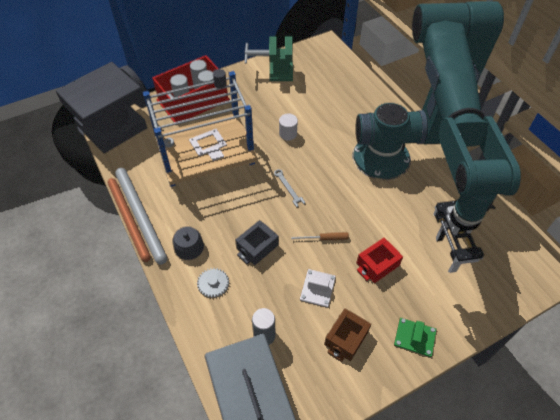

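View pics/top0.png

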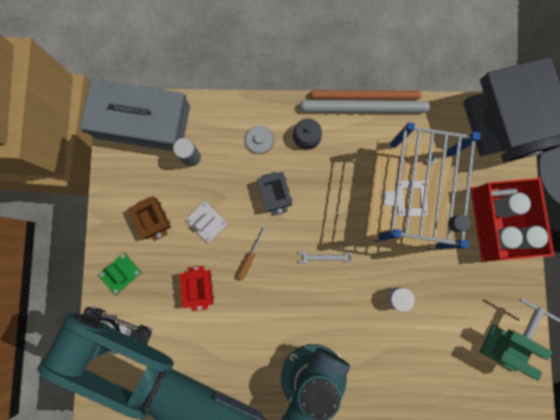

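The scene has three box shapes, seen in "scene": a dark one at (257,243), a brown one at (348,335) and a red one at (380,260). The dark one fits the housing. There are two cover shapes: a silver one at (318,288) and a green one at (416,337). The silver one fits the cover. The gasket is at scene (208,145) / top (405,198), inside the rack. I'll confirm these in a crop.

```bash
python3 - <<'E'
import cv2,numpy as np
t=cv2.imread('pics/top0.png')
a=cv2.resize(t[155:255,355:485],None,fx=6,fy=6,interpolation=cv2.INTER_CUBIC); cv2.imwrite('pics/cA.png',a)
b=cv2.resize(t[160:260,180:310],None,fx=6,fy=6,interpolation=cv2.INTER_CUBIC); cv2.imwrite('pics/cB.png',b)
s=cv2.imread('pics/scene0.png')
cv2.imwrite('pics/cC.png',cv2.resize(s[70:195,135:275],None,fx=5.5,fy=4.8 and 5.5*0.85,interpolation=cv2.INTER_CUBIC)[:600])
E
```

```text
(no output)
```

View pics/cA.png

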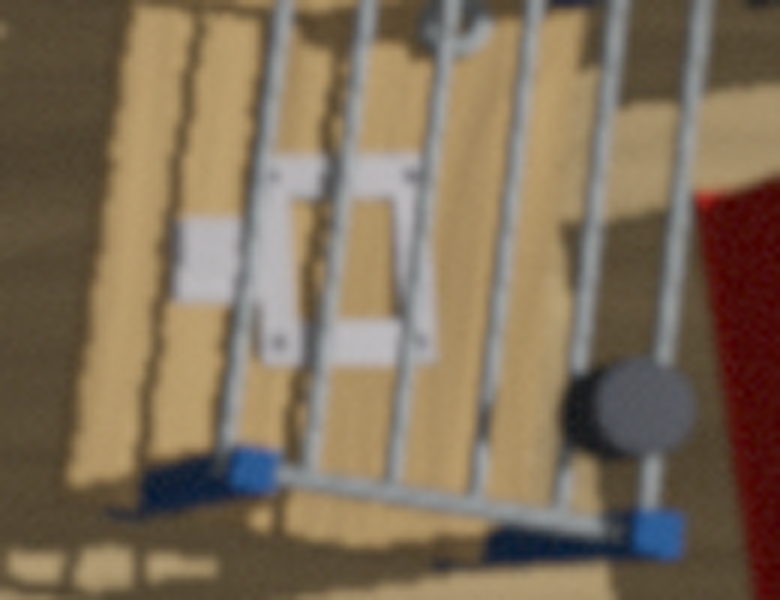

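View pics/cB.png

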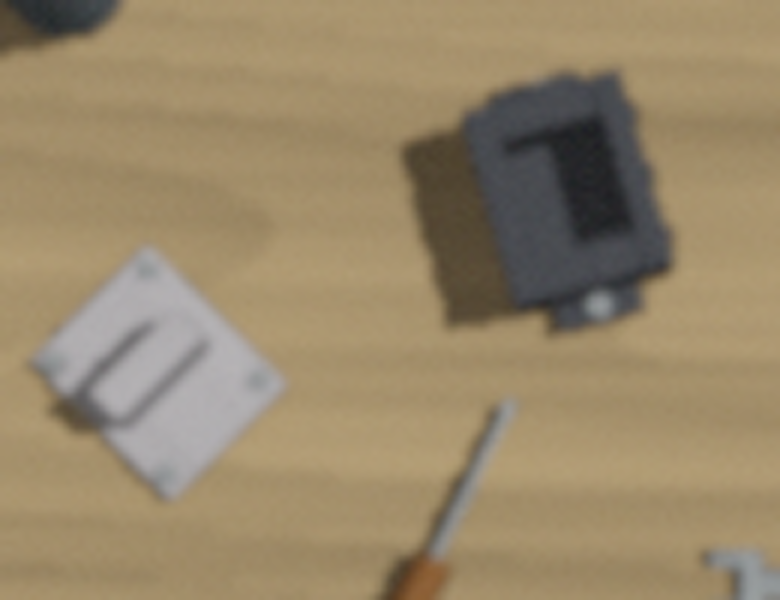

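View pics/cC.png

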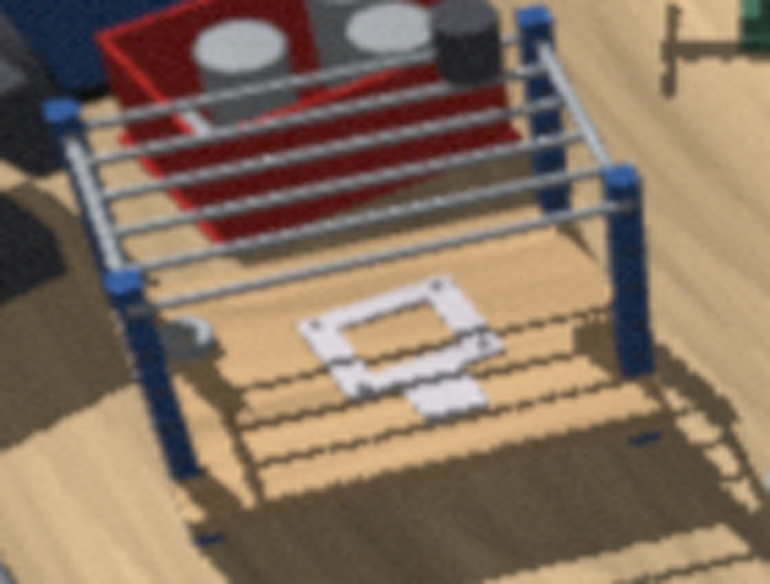

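The crops confirm the dark housing and the silver cover. They also show the gasket with its tab to the left (the rack's front) and clear of the front bar. Next I'll measure positions and the gripper's own shape from depth.

```bash
python3 - <<'E'
from h import *
t=cv2.imread('pics/top0.png'); d=np.load('pics/top0.npy')
hsv=cv2.cvtColor(t,cv2.COLOR_BGR2HSV)
H,W=d.shape; vv,uu=np.mgrid[0:H,0:W]
P=bydepth('top',np.c_[uu.ravel(),vv.ravel()],d).reshape(H,W,3); P[d==0]=np.nan
np.save('pics/P0.npy',P)
# posts
m=cv2.inRange(hsv,(100,120,60),(125,255,255)); m[(P[...,2]<0.272)|np.isnan(P[...,2])]=0
n,l,s,c=cv2.connectedComponentsWithStats(m)
for i in range(1,n):
    if s[i,4]>8: print('post',c[i].round(1),s[i,4],onz('top',c[i],0.28).round(4),P[l==i].mean(0).round(4))
# gasket region
reg=np.zeros((H,W),bool);reg[170:225,375:440]=1
g=reg&(hsv[...,1]<45)&(hsv[...,2]>120)&(P[...,2]<0.12)
print('gz',np.nanmedian(P[g][:,2]),g.sum())
cv2.imwrite('pics/g.png',cv2.resize((g*255).astype('u1')[155:255,355:485],None,fx=6,fy=6))
# cover / housing by height
for nm,(x0,y0,x1,y1),zl in(('cover',(180,195,235,250),(0.004,0.02)),('cov rib',(180,195,235,250),(.045,.06)),('housing',(250,160,300,220),(.052,.066))):
    mm=np.zeros((H,W),'u1'); q=P[y0:y1,x0:x1,2]; mm[y0:y1,x0:x1]=((q>zl[0])&(q<zl[1]))*255
    pts=P[mm>0]; 
    r=cv2.minAreaRect((pts[:,:2]*1000).astype('f4')); print(nm,mm.astype(bool).sum(),np.median(pts[:,2]).round(4),np.round(r[0],1),np.round(r[1],1),round(r[2],1))
E
```

```text
post [410.1 126.2] 38 [[ 0.7371 -0.2487  0.28  ]] [ 0.7373 -0.2489  0.2792]
post [475.2 135.4] 59 [[ 0.7121 -0.4263  0.28  ]] [ 0.7124 -0.4268  0.279 ]
post [396.3 233.1] 42 [[ 0.4416 -0.2034  0.28  ]] [ 0.4417 -0.2037  0.2788]
post [463.5 243.6] 59 [[ 0.4152 -0.381   0.28  ]] [ 0.4153 -0.3813  0.2793]
gz 0.08289844464897 647
cover 860 0.0088 [491.5 350.2] [180.2 179.5] 1.4
cov rib 147 0.0511 [491.  351.1] [24.3 60.7] 46.8
housing 591 0.0592 [589.5 128.1] [113.8  89.8] 16.6
```

View pics/g.png

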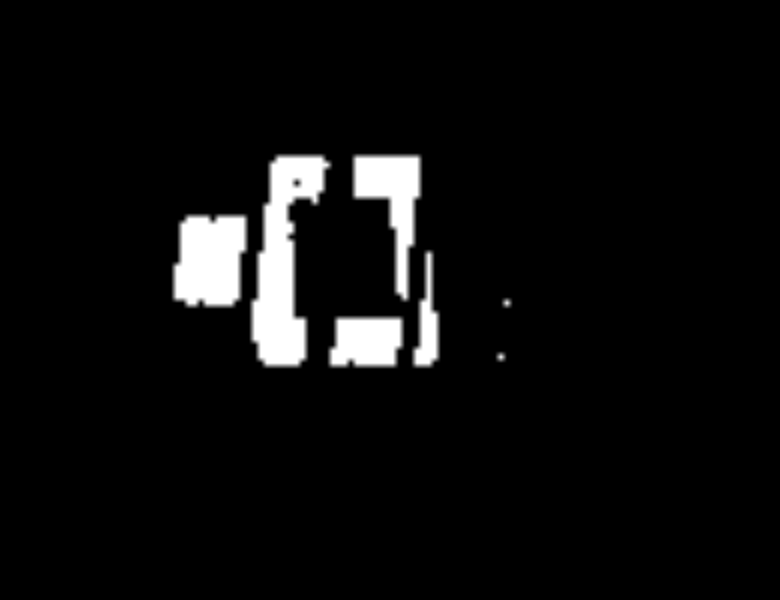

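```bash
python3 - <<'E'
from h import *
s=cv2.imread('pics/scene0.png')
cv2.imwrite('pics/cD.png',cv2.resize(s[150:290,410:530],None,fx=4,fy=4,interpolation=cv2.INTER_CUBIC))
E
```

```text
(no output)
```

View pics/cD.png

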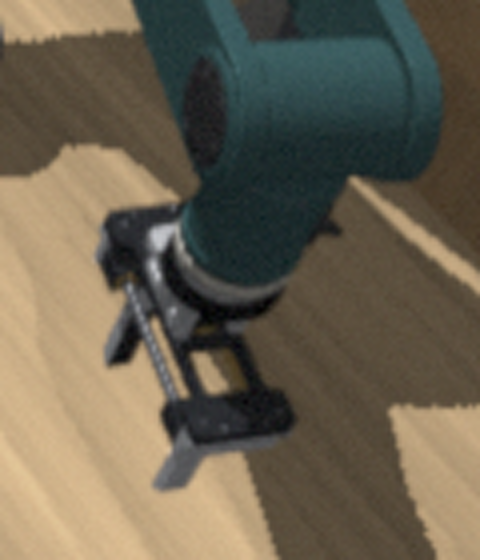

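```bash
cat >> h.py <<'E'
X=np.array([-.143,-.990,0]);X/=np.linalg.norm(X);Y=np.array([-X[1],X[0],0]);EDGE=np.array([.5965,-.1766,.08])
def rk(P): 
    q=np.atleast_2d(P)-EDGE; return np.c_[q@X,q@Y,q[:,2]]
E
python3 - <<'E'
from h import *
# gasket outline points from crop (crop px /6 + offset)
c=lambda L:[(355+(a+.5)/6-.5,155+(b+.5)/6-.5) for a,b in L]
tab=c([(178,216),(172,303),(245,216),(236,303)])
print('tab corners',rk(onz('top',tab,.084)).round(4).tolist())
fr=c([(272,154),(425,154),(257,364),(438,362)])
print('frame (FL+,BR+,FL-,..)',rk(onz('top',fr,.084)).round(4).tolist())
win=c([(290,198),(390,198),(294,320),(410,320)])
print('win',rk(onz('top',win,.082)).round(4).tolist())
# scene view
s=lambda L:[(135+(a+.5)/5.5-.5,70+(b+.5)/4.675-.5) for a,b in L]
print('scene tab end',rk(onz('scene',s([(432,420),(490,402)]),.084)).round(4).tolist())
print('scene frame',rk(onz('scene',s([(360,400),(505,350),(297,322),(445,275)]),.084)).round(4).tolist())
# gripper shape
d=np.load('pics/scene0.npy');H,W=d.shape;vv,uu=np.mgrid[0:H,0:W]
P=bydepth('scene',np.c_[uu.ravel(),vv.ravel()],d); P=P[d.ravel()>0]
o=robot.get_obs();a=o['ee_rot'][2]; q=P-o['tool_pos']; tx=np.array([np.cos(a),np.sin(a)]); ty=np.array([np.sin(a),-np.cos(a)])
L=np.c_[q[:,:2]@tx,q[:,:2]@ty,q[:,2]]; L=L[(np.hypot(L[:,0],L[:,1])<.15)&(L[:,2]>-.02)]
for z in np.arange(0,.42,.02):
    k=L[(L[:,2]>=z)&(L[:,2]<z+.02)]
    if len(k): print(z.round(2),len(k),'x',k[:,0].min().round(3),k[:,0].max().round(3),'y',k[:,1].min().round(3),k[:,1].max().round(3))
# edges of the board via front edge? bar heights
E
```

```text
tab corners [[0.0431, -0.0019, 0.004], [0.0457, -0.0482, 0.004], [0.0779, 0.0034, 0.004], [0.0787, -0.0431, 0.004]]
frame (FL+,BR+,FL-,..) [[0.088, 0.0384, 0.004], [0.1674, 0.0506, 0.004], [0.0933, -0.0733, 0.004], [0.1861, -0.0579, 0.004]]
win [[0.1006, 0.0169, 0.002], [0.1524, 0.0249, 0.002], [0.1101, -0.0471, 0.002], [0.1699, -0.0379, 0.002]]
scene tab end [[0.0423, -0.0078, 0.004], [0.0467, -0.0478, 0.004]]
scene frame [[0.0775, 0.0303, 0.004], [0.0941, -0.0722, 0.004], [0.1697, 0.0485, 0.004], [0.1845, -0.0575, 0.004]]
0.0 45 x -0.058 0.059 y -0.008 0.013
0.02 62 x -0.062 0.06 y -0.01 0.013
0.04 51 x -0.059 0.061 y -0.009 0.012
0.06 20 x -0.057 0.063 y -0.006 0.012
0.08 18 x -0.076 0.08 y -0.031 0.032
0.1 215 x -0.081 0.082 y -0.031 0.036
0.12 427 x -0.091 0.09 y -0.035 0.037
0.14 556 x -0.089 0.091 y -0.034 0.036
0.16 18 x -0.011 0.018 y 0.017 0.033
0.18 198 x -0.04 0.039 y -0.03 0.039
0.2 99 x -0.022 0.04 y -0.02 0.039
0.22 197 x -0.03 0.039 y -0.03 0.039
0.24 156 x -0.019 0.036 y -0.026 0.037
0.26 196 x -0.018 0.037 y -0.035 0.037
0.28 184 x -0.141 0.037 y -0.056 0.044
0.3 497 x -0.145 0.04 y -0.057 0.059
0.32 490 x -0.148 0.046 y -0.057 0.064
0.34 778 x -0.15 0.049 y -0.055 0.065
0.36 1123 x -0.15 0.048 y -0.066 0.065
0.38 1460 x -0.12 0.042 y -0.063 0.062
```

```bash
cat >> h.py <<'E'
def go(x,y,z,yaw=None):
    o=robot.get_obs(); a=o['ee_rot'][2]; d=np.array([x,y,z])-o['tool_pos']
    tx=np.array([np.cos(a),np.sin(a),0]); ty=np.array([np.sin(a),-np.cos(a),0])
    s=0 if yaw is None else -((yaw-a+np.pi/2)%np.pi-np.pi/2)
    print('move cm: %.2f %.2f %.2f %.3f'%(d@tx*100,d@ty*100,-d[2]*100,s),'| dist mm %.1f'%(1000*np.linalg.norm(d)))
def gork(x,y,z,yaw=1.427):
    p=EDGE+x*X+y*Y; go(p[0],p[1],z,yaw)
def st():
    o=robot.get_obs(); print('t %.2f'%o['time'],'tcp',o['tool_pos'].round(4),'rpy',o['ee_rot'].round(3),'rk',rk(o['tool_pos']).round(4),'F',o['wrist_force'].round(1),'w',round(o['width'],4))
E
python3 - <<'E'
from h import *
d=np.load('pics/scene0.npy');H,W=d.shape;vv,uu=np.mgrid[0:H,0:W]
P=bydepth('scene',np.c_[uu.ravel(),vv.ravel()],d); P=P[d.ravel()>0]
o=robot.get_obs();a=o['ee_rot'][2]; q=P-o['tool_pos']; tx=np.array([np.cos(a),np.sin(a)]); ty=np.array([np.sin(a),-np.cos(a)])
L=np.c_[q[:,:2]@tx,q[:,:2]@ty,q[:,2]]; k=L[(abs(L[:,0])<.1)&(abs(L[:,0])>.045)&(abs(L[:,1])<.05)&(L[:,2]>.08)&(L[:,2]<.25)]
print(np.histogram(k[:,2],np.arange(.08,.25,.005)))
print(np.percentile(k[:,2],[50,95,99,100]))
st(); gork(-.10,-.014,.2)
E
```

```text
(array([  2,   2,   5,   9,  24,  42,  33,  27,  69,  42,  30, 149, 331,
        34,   0,   0,   0,   0,   0,   0,   0,   0,   0,   0,   0,   0,
         0,   0,   0,   0,   0,   0,   0]), array([0.08 , 0.085, 0.09 , 0.095, 0.1  , 0.105, 0.11 , 0.115, 0.12 ,
       0.125, 0.13 , 0.135, 0.14 , 0.145, 0.15 , 0.155, 0.16 , 0.165,
       0.17 , 0.175, 0.18 , 0.185, 0.19 , 0.195, 0.2  , 0.205, 0.21 ,
       0.215, 0.22 , 0.225, 0.23 , 0.235, 0.24 , 0.245]))
[0.13944705 0.14469323 0.14668974 0.14865858]
t 0.10 tcp [0.1868 0.5168 0.2044] rpy [-3.141e+00  2.000e-03  1.224e+00] rk [[-0.6277 -0.5047  0.1244]] F [-0.2  0.3  0.4] w 0.0939
move cm: -41.77 58.71 0.44 -0.203 | dist mm 720.6
```

```bash
python3 -m inch '-10 14 0 0 0;-20 28 0 0 0;-30 42 0 -0.1 0;-41.8 58.7 0.4 -0.2 0;-41.8 58.7 0.4 -0.2 0;-41.8 58.7 0.4 -0.2 0;-41.8 58.7 0.4 -0.2 0;-41.8 58.7 0.4 -0.2 0;-41.8 58.7 0.4 -0.2 0;-41.8 58.7 0.4 -0.2 0;-41.8 58.7 0.4 -0.2 0;-41.8 58.7 0.4 -0.2 0;-41.8 58.7 0.4 -0.2 0;-41.8 58.7 0.4 -0.2 0;-41.8 58.7 0.4 -0.2 0;-41.8 58.7 0.4 -0.2 0;-41.8 58.7 0.4 -0.2 0;-41.8 58.7 0.4 -0.2 0;-41.8 58.7 0.4 -0.2 0;-41.8 58.7 0.4 -0.2 0'; python3 -c "
from h import *
st();gork(-.10,-.014,.2)"
```

```text
time: 1.77
tool_pos: [0.5962, -0.0757, 0.2001]
ee_rot: [-3.138, 0.001, 1.423]
wrist_force: [0.0, -0.6, -0.0]
width: 0.0943
t 1.77 tcp [ 0.5962 -0.0757  0.2001] rpy [-3.138e+00  1.000e-03  1.423e+00] rk [[-0.0998 -0.0147  0.1201]] F [ 0.  -0.6 -0. ] w 0.0943
move cm: 0.02 0.07 0.01 -0.004 | dist mm 0.7
```

```bash
python3 -m inch '0 0 4 0 0;0 0 8 0 0;0 0 10.5 0 0;0 0 10.5 0 0;-3 0.05 10.5 0 0;-6 0.05 10.5 0 0;-8 0.05 10.5 0 0;-8 0.05 10.5 0 0;-8 0.05 10.5 0 0;-8 0.05 10.5 0 0'; python3 -c "
from h import *
st();gork(-.006,-.014,.095)
snap('scene','s1');p,d=snap('top','t1')
s=cv2.imread('pics/s1.png');cv2.imwrite('pics/s1c.png',cv2.resize(s[70:220,135:295],None,fx=4,fy=4,interpolation=cv2.INTER_CUBIC))
cv2.imwrite('pics/t1c.png',cv2.resize(p[155:255,355:485],None,fx=6,fy=6,interpolation=cv2.INTER_CUBIC))"
```

```text
time: 2.6
tool_pos: [0.5853, -0.1535, 0.097]
ee_rot: [-3.141, 0.0, 1.424]
wrist_force: [0.3, -0.5, -0.3]
width: 0.0941
t 2.60 tcp [ 0.5853 -0.1535  0.097 ] rpy [-3.141  0.     1.424] rk [[-0.0212 -0.0144  0.017 ]] F [ 0.3 -0.5 -0.3] w 0.0941
move cm: -1.52 0.05 0.20 -0.003 | dist mm 15.4
```

View pics/s1c.png

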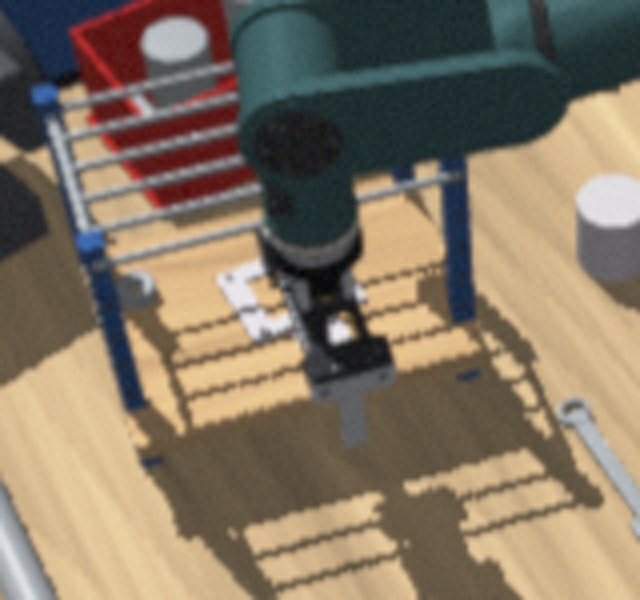

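View pics/t1c.png

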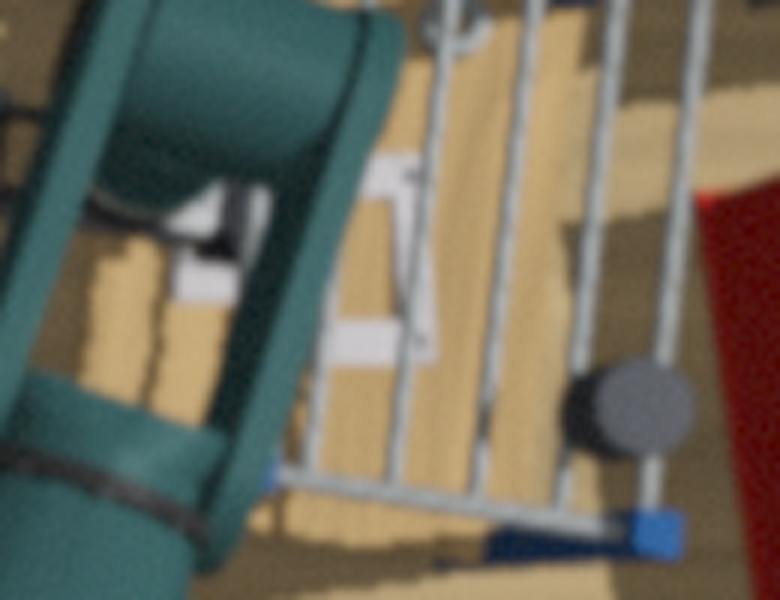

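The gripper body is passing under the front bar at crop (300,230), the flange is still in front of it, and the tab is partly hidden under the arm. I'll ease in and then press on the tab end.

```bash
python3 -m inch '-0.7 0 0.3 0 0;-1.1 0 0.5 0 0;-1.4 0 0.6 0 0;-1.5 0 0.6 0 0;-1.5 0 0.6 0 0'; python3 -c "
from h import *
st()"; python3 -m inch '0 0 0.3 0 0;0 0 0.6 0 0;0 0 0.8 0 0;0 0 0.8 0 0'; python3 -c "
from h import *
st()"
```

```text
time: 3.12
tool_pos: [0.5827, -0.1684, 0.0898]
ee_rot: [-3.139, 0.0, 1.425]
wrist_force: [-0.5, -0.2, 0.0]
width: 0.094
t 3.12 tcp [ 0.5827 -0.1684  0.0898] rpy [-3.139  0.     1.425] rk [[-0.0061 -0.0149  0.0098]] F [-0.5 -0.2  0. ] w 0.094
time: 3.45
tool_pos: [0.583, -0.1687, 0.0841]
ee_rot: [-3.141, 0.001, 1.424]
wrist_force: [-2.7, 1.3, 8.5]
width: 0.0943
t 3.45 tcp [ 0.583  -0.1687  0.0841] rpy [-3.141e+00  1.000e-03  1.424e+00] rk [[-0.0059 -0.0145  0.0041]] F [-2.7  1.3  8.5] w 0.0943
```

```bash
python3 -m inch '0 0 0.35 0 0;0.1 0 0.35 0 0;0.3 0 0.35 0 0;0.5 0 0.35 0 0;0.7 0 0.35 0 0;0.9 0 0.35 0 0;1.1 0 0.35 0 0;1.3 0 0.35 0 0;1.5 0 0.35 0 0;1.7 0 0.35 0 0'; python3 -c "
from h import *
st()
p,d=snap('scene','s2');cv2.imwrite('pics/s2c.png',cv2.resize(p[70:220,135:295],None,fx=4,fy=4,interpolation=cv2.INTER_CUBIC))"
```

```text
time: 4.28
tool_pos: [0.5871, -0.1549, 0.0838]
ee_rot: [3.136, 0.008, 1.424]
wrist_force: [0.1, -4.5, 7.7]
width: 0.0937
t 4.28 tcp [ 0.5871 -0.1549  0.0838] rpy [3.136 0.008 1.424] rk [[-0.0201 -0.0124  0.0038]] F [ 0.1 -4.5  7.7] w 0.0937
```

View pics/s2c.png

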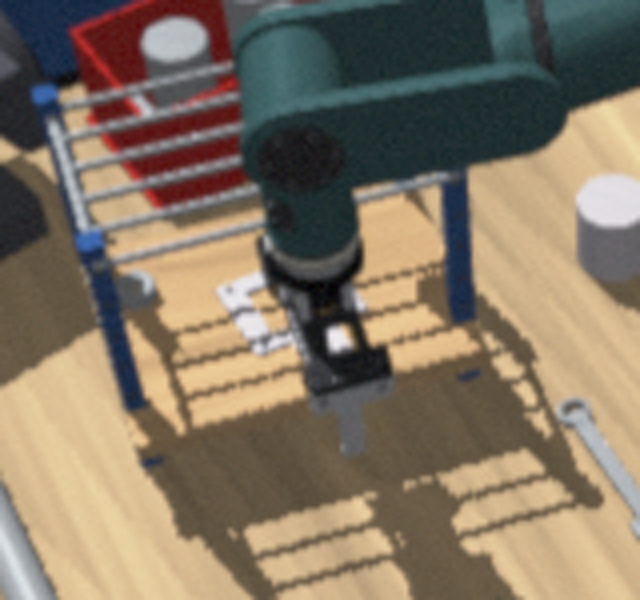

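```bash
python3 - <<'E'
from h import *
for n in('s1','s2'):
    p=cv2.imread(f'pics/{n}.png')
    hsv=cv2.cvtColor(p,cv2.COLOR_BGR2HSV); m=cv2.inRange(hsv,(0,0,130),(180,50,255)); r=np.zeros_like(m); r[135:162,185:213]=255; m&=r
    c=max(cv2.findContours(m,0,1)[0],key=cv2.contourArea).reshape(-1,2)
    k=[c[(c@w).argmax()] for w in((-1,0),(0,1),(-1,-1.5))]; print(n,np.array(k).tolist(),rk(onz('scene',k,.084)).round(4).tolist())
E
```

```text
s1 [[189, 139], [198, 154], [190, 138]] [[0.1667, 0.0477, 0.004], [0.0853, 0.0357, 0.004], [0.1703, 0.043, 0.004]]
s2 [[189, 142], [199, 158], [190, 141]] [[0.1524, 0.0514, 0.004], [0.066, 0.0372, 0.004], [0.1559, 0.0467, 0.004]]
```

```bash
python3 -m inch '0.2 0 0.33 0 0;0.4 0 0.33 0 0;0.6 0 0.33 0 0;0.8 0 0.33 0 0;1.0 0 0.33 0 0;1.2 0 0.33 0 0;1.4 0 0.33 0 0;1.6 0 0.33 0 0;1.8 0 0.33 0 0;2.0 0 0.33 0 0;2.1 0 0.33 0 0;2.1 0 0 0 0;2.1 0 -0.6 0 0;2.1 0 -0.8 0 0;2.1 0 -0.8 0 0'; python3 -c "
from h import *
st()"
```

```text
time: 5.58
tool_pos: [0.5904, -0.1335, 0.0921]
ee_rot: [3.136, 0.007, 1.424]
wrist_force: [-0.3, -1.1, -0.0]
width: 0.0942
t 5.58 tcp [ 0.5904 -0.1335  0.0921] rpy [3.136 0.007 1.424] rk [[-0.0418 -0.0122  0.0121]] F [-0.3 -1.1 -0. ] w 0.0942
```

```bash
python3 - <<'E'
from h import *
p,d=snap('scene','s3')
hsv=cv2.cvtColor(p,cv2.COLOR_BGR2HSV); m=cv2.inRange(hsv,(0,0,130),(180,50,255)); r=np.zeros_like(m); r[135:172,185:235]=255; m&=r
c=max(cv2.findContours(m,0,1)[0],key=cv2.contourArea).reshape(-1,2)
k=[c[(c@w).argmax()] for w in((-1,0),(0,1),(-1,-1.5))]; print(np.array(k).tolist(),rk(onz('scene',k,.084)).round(4).tolist())
cv2.imwrite('pics/s3c.png',cv2.resize(p[70:220,135:295],None,fx=4,fy=4,interpolation=cv2.INTER_CUBIC))
gork(-.006,-.014,.092)
E
```

```text
[[190, 146], [212, 164], [191, 145]] [[0.1323, 0.0528, 0.004], [0.0234, 0.0017, 0.004], [0.1357, 0.0482, 0.004]]
move cm: -3.58 -0.15 -0.04 -0.003 | dist mm 35.8
```

View pics/s3c.png

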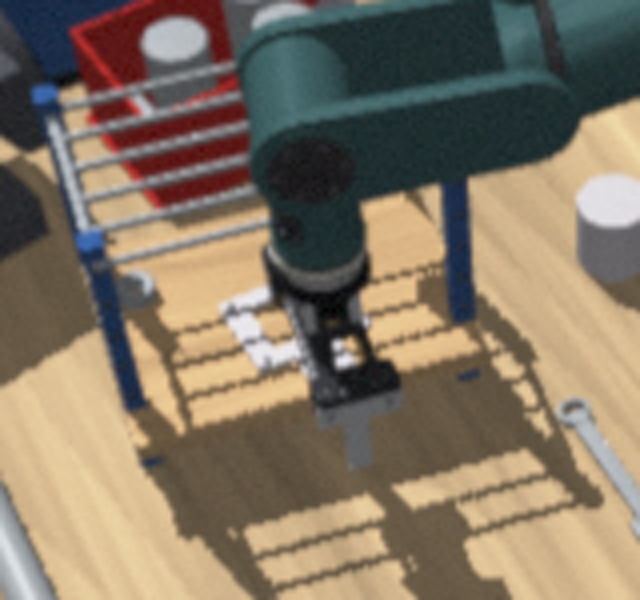

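```bash
python3 -m inch '-1.5 0.2 0 0 0;-2.8 0.3 0 0 0;-3.4 0.3 0 0 0;-3.6 0.3 0 0 0;-3.6 0.3 0 0 0;-3.6 0.3 0.5 0 0;-3.6 0.3 1.0 0 0;-3.6 0.3 1.1 0 0;-3.6 0.3 1.1 0 0'; python3 -c "
from h import *
st()"
```

```text
time: 6.38
tool_pos: [0.5884, -0.1698, 0.0838]
ee_rot: [3.134, 0.009, 1.424]
wrist_force: [-2.9, 1.2, 10.2]
width: 0.0943
t 6.38 tcp [ 0.5884 -0.1698  0.0838] rpy [3.134 0.009 1.424] rk [[-0.0056 -0.009   0.0038]] F [-2.9  1.2 10.2] w 0.0943
```

```bash
python3 -m inch '0.1 0 0.33 0 0;0.3 0 0.33 0 0;0.5 0 0.33 0 0;0.7 0 0.33 0 0;0.9 0 0.33 0 0;1.1 0 0.33 0 0;1.3 0 0.33 0 0;1.5 0 0.33 0 0;1.7 0 0.33 0 0;1.9 0 0.33 0 0;2.1 0 0.33 0 0;2.3 0 0.33 0 0;2.5 0 0.33 0 0;2.7 0 0.33 0 0;2.9 0 0.33 0 0;3.1 0 0.33 0 0;3.3 0 0.33 0 0;3.5 0 0.3 0 0;3.7 0 0.3 0 0;3.8 0 0.3 0 0'; python3 - <<'E'
from h import *
st()
p,d=snap('scene','s4')
hsv=cv2.cvtColor(p,cv2.COLOR_BGR2HSV); m=cv2.inRange(hsv,(0,0,130),(180,50,255)); r=np.zeros_like(m); r[135:182,185:235]=255; m&=r
c=max(cv2.findContours(m,0,1)[0],key=cv2.contourArea).reshape(-1,2)
k=[c[(c@w).argmax()] for w in((-1,0),(0,1),(-1,-1.5))]; print(np.array(k).tolist(),rk(onz('scene',k,.084)).round(4).tolist())
cv2.imwrite('pics/s4c.png',cv2.resize(p[70:220,135:295],None,fx=4,fy=4,interpolation=cv2.INTER_CUBIC))
E
```

```text
time: 8.05
tool_pos: [0.5956, -0.1347, 0.0835]
ee_rot: [3.128, 0.015, 1.424]
wrist_force: [-0.2, -4.4, 6.8]
width: 0.0943
t 8.05 tcp [ 0.5956 -0.1347  0.0835] rpy [3.128 0.015 1.424] rk [[-0.0413 -0.0069  0.0035]] F [-0.2 -4.4  6.8] w 0.0943
[[191, 153], [202, 170], [192, 152]] [[0.0985, 0.0579, 0.004], [0.0092, 0.0417, 0.004], [0.1019, 0.0533, 0.004]]
```

View pics/s4c.png

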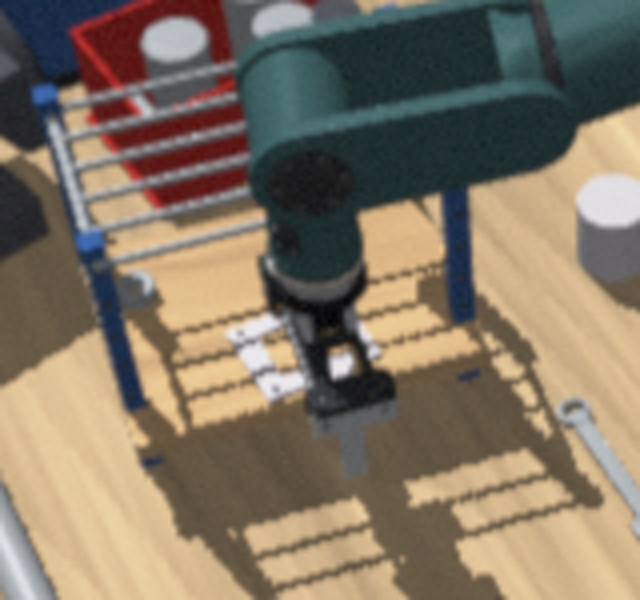

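```bash
python3 -m inch '0.2 0 0.25 0 0;0.4 0 0.25 0 0;0.6 0 0.25 0 0;0.8 0 0.25 0 0;1.0 0 0.25 0 0;1.2 0 0.25 0 0;1.2 0 0.25 0 0;1.2 0 -0.2 0 0;1.2 0 -1 0 0;1.2 0 -1.5 0 0;1.2 0 -1.5 0 0'; python3 - <<'E'
from h import *
st(); gork(-.12,0,.15)
E
```

```text
time: 9.02
tool_pos: [0.5979, -0.1222, 0.0997]
ee_rot: [3.126, 0.014, 1.425]
wrist_force: [-0.6, 0.7, 0.1]
width: 0.094
t 9.02 tcp [ 0.5979 -0.1222  0.0997] rpy [3.126 0.014 1.425] rk [[-0.054  -0.0064  0.0197]] F [-0.6  0.7  0.1] w 0.094
move cm: 6.60 0.63 -5.03 -0.002 | dist mm 83.2
```

```bash
python3 -m inch '4 0 -2 0 0;8 0 -5 0 0;12 0 -8 0.2 0;16 0 -10 0.4 0;18 0 -10 0.6 0;18 0 -10 0.8 0;18 0 -10 1 0;18 0 -10 1.2 0;18 0 -10 1.4 0;18 0 -10 1.4 0;18 0 -10 1.4 0;18 0 -10 1.4 0'; python3 - <<'E'
from h import *
st()
p,d=snap('top','t5');q,e=snap('scene','s5')
cv2.imwrite('pics/t5c.png',cv2.resize(p[155:255,335:465],None,fx=6,fy=6,interpolation=cv2.INTER_CUBIC))
cv2.imwrite('pics/s5c.png',cv2.resize(q[95:220,155:285],None,fx=5,fy=4.8,interpolation=cv2.INTER_CUBIC))
E
```

```text
time: 10.02
tool_pos: [0.6225, 0.0577, 0.1967]
ee_rot: [3.124, -0.009, 0.174]
wrist_force: [0.5, -0.2, -0.0]
width: 0.0941
t 10.02 tcp [0.6225 0.0577 0.1967] rpy [ 3.124 -0.009  0.174] rk [[-0.2357 -0.0078  0.1167]] F [ 0.5 -0.2 -0. ] w 0.0941
```

View pics/t5c.png

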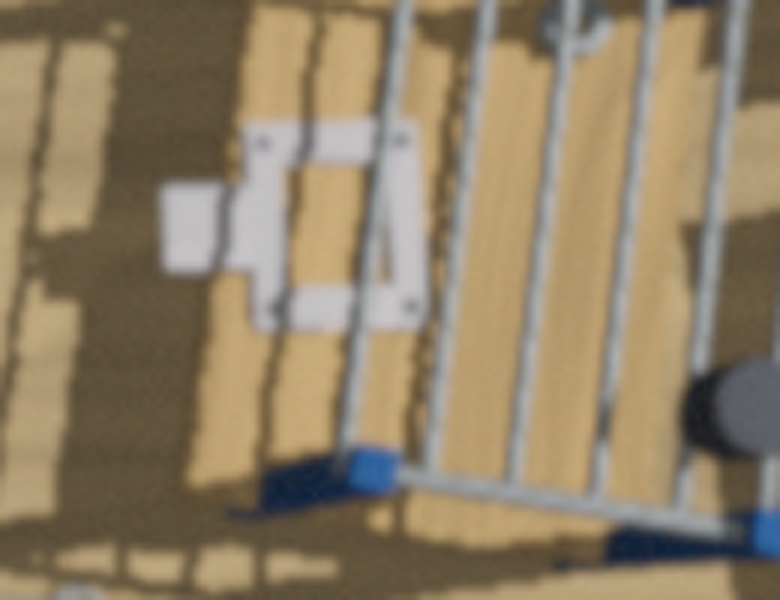

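View pics/s5c.png

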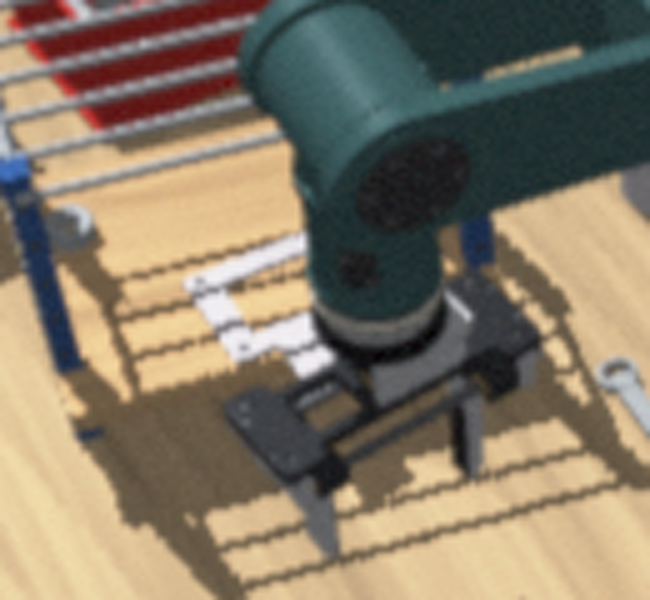

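The tab, at crop (162–250, 182–272), now hangs well past the board's front edge at crop x≈225, and the gasket lies flat. Next I'll measure its pose.

```bash
cat >> h.py <<'E'
def rectfit(pts,w=90,h=110):
    pass
E
python3 - <<'E'
from h import *
c=lambda L:[(335+(a+.5)/6-.5,155+(b+.5)/6-.5) for a,b in L]
L=[(160,183),(166,272),(245,121),(418,121),(255,331),(428,329)]
W=onz('top',c(L),.084); print(W.round(4).tolist()); R=rk(W); print(R.round(4).tolist())
# model: centre frame corners & tab end (gasket frame x,y): rigid fit
M=np.array([[-90,22],[-90,-22],[-45,55],[45,55],[-45,-55],[45,-55]])/1000.
mc,wc=M.mean(0),W[:,:2].mean(0); H=(M-mc).T@(W[:,:2]-wc); 
a=np.arctan2(H[0,1]-H[1,0],H[0,0]+H[1,1]); Rr=np.array([[np.cos(a),-np.sin(a)],[np.sin(a),np.cos(a)]]); t=wc-Rr@mc
print('gasket yaw',a.round(4),'centre',t.round(4),'res mm',((M@Rr.T+t-W[:,:2])*1000).round(1).tolist())
tm=t+Rr@[-.0675,0]; print('tab mid',rk([*tm,.082]).round(4))
g=t+Rr@[-.078,0]; print('grasp',g.round(4),rk([*g,.08]).round(4)); go(*g,.12,a-np.pi/2); 
go(*g,.064,a-np.pi/2); 
E
```

```text
[[0.6054, -0.1469, 0.084], [0.5581, -0.1493, 0.084], [0.639, -0.1922, 0.084], [0.6398, -0.2833, 0.084], [0.5274, -0.1953, 0.084], [0.5293, -0.2855, 0.084]]
[[-0.0307, 0.0045, 0.004], [-0.0215, -0.0419, 0.004], [0.0093, 0.0443, 0.004], [0.0994, 0.0581, 0.004], [0.0284, -0.0657, 0.004], [0.1174, -0.051, 0.004]]
gasket yaw -1.5486 centre [ 0.5838 -0.2387] res mm [[-1.6, -1.4], [1.7, 0.1], [-1.2, -0.3], [0.0, 0.8], [0.4, 0.3], [0.6, 0.5]]
tab mid [[-0.0033 -0.0148  0.002 ]]
grasp [ 0.5821 -0.1608] [[-0.0136 -0.0165  0.    ]]
move cm: -7.90 20.76 7.67 0.158 | dist mm 235.0
move cm: -7.90 20.76 13.27 0.158 | dist mm 258.7
```

```bash
python3 - <<'E'
from h import *
c=lambda L:[(335+(a+.5)/6-.5,155+(b+.5)/6-.5) for a,b in L]
print(rk(onz('top',c([(250,5),(244,70),(214,300),(190,482)]),.08)).round(4).tolist())
P=np.load('pics/P0.npy'); d=np.load('pics/t5.npy')
for v in (160,165,170,210,215,225,230):
    us=np.arange(360,392); q=bydepth('top',[(u,v) for u in us],d); r=rk(q); k=np.where(q[:,2]>.06)[0]
    print(v,us[k[0]] if len(k) else None, r[k[0]].round(4) if len(k) else '', r[k[0]-1].round(4))
E
```

```text
[[0.0049, 0.1079, 0.0], [0.0061, 0.0724, 0.0], [0.0059, -0.0522, 0.0], [0.0055, -0.1488, 0.0]]
160 375 [ 0.004   0.0943 -0.007 ] [ 0.014   0.1135 -0.0822]
165 374 [ 0.0039  0.0791 -0.0128] [ 0.0123  0.0952 -0.0794]
170 373 [ 0.0036  0.0633 -0.0171] [ 0.0117  0.0784 -0.0828]
210 368 [ 0.0023 -0.0692 -0.007 ] [ 0.0122 -0.0589 -0.082 ]
215 367 [ 0.0024 -0.0846 -0.0139] [ 0.0114 -0.0757 -0.0842]
225 366 [ 0.0019 -0.1174 -0.006 ] [ 0.0111 -0.11   -0.0773]
230 365 [ 0.002  -0.1329 -0.0127] [ 0.0104 -0.1267 -0.0798]
```

```bash
python3 -m inch '-3 6 3 0.1 0;-5 10 6 0.16 0;-7 14 7 0.16 0;-7.9 18 7 0.16 0;-7.9 20.8 7.3 0.16 0;-7.9 20.8 7.3 0.16 0;-7.9 20.8 7.3 0.16 0'; python3 - <<'E'
from h import *
st(); go(.5821,-.1608,.064,-1.5486+np.pi/2)
E
```

```text
time: 10.7
tool_pos: [0.5819, -0.1655, 0.1254]
ee_rot: [3.127, -0.01, 0.018]
wrist_force: [0.5, 0.5, 0.8]
width: 0.0941
t 10.70 tcp [ 0.5819 -0.1655  0.1254] rpy [ 3.127 -0.01   0.018] rk [[-0.0089 -0.0161  0.0454]] F [0.5 0.5 0.8] w 0.0941
move cm: 0.03 -0.47 6.14 -0.005 | dist mm 61.6
```

```bash
python3 -m inch '0 -0.5 1 0 0;0 -0.5 3 0 0;0 -0.5 5 0 0;0 -0.5 6.1 0 0;0 -0.5 6.1 0 0;0 -0.5 6.1 0 0'; python3 - <<'E'
from h import *
st(); go(.5821,-.1608,.064,-1.5486+np.pi/2)
E
```

```text
time: 11.2
tool_pos: [0.5818, -0.1571, 0.0618]
ee_rot: [3.133, -0.008, 0.021]
wrist_force: [1.5, 4.8, -4.7]
width: 0.0939
t 11.20 tcp [ 0.5818 -0.1571  0.0618] rpy [ 3.133 -0.008  0.021] rk [[-0.0172 -0.0174 -0.0182]] F [ 1.5  4.8 -4.7] w 0.0939
move cm: 0.02 0.37 -0.22 -0.001 | dist mm 4.3
```

```bash
python3 -m inch '0 0.2 -0.2 0 0;0 0.3 -0.2 0 0;0 0.3 -0.2 0 0'; python3 - <<'E'
from h import *
st()
q,e=snap('scene','s6')
cv2.imwrite('pics/s6c.png',cv2.resize(q[95:220,155:285],None,fx=5,fy=4.8,interpolation=cv2.INTER_CUBIC))
E
```

```text
time: 11.45
tool_pos: [0.5814, -0.1569, 0.0626]
ee_rot: [3.138, -0.006, 0.023]
wrist_force: [1.0, 6.4, -4.2]
width: 0.0937
t 11.45 tcp [ 0.5814 -0.1569  0.0626] rpy [ 3.138 -0.006  0.023] rk [[-0.0173 -0.0178 -0.0174]] F [ 1.   6.4 -4.2] w 0.0937
```

View pics/s6c.png

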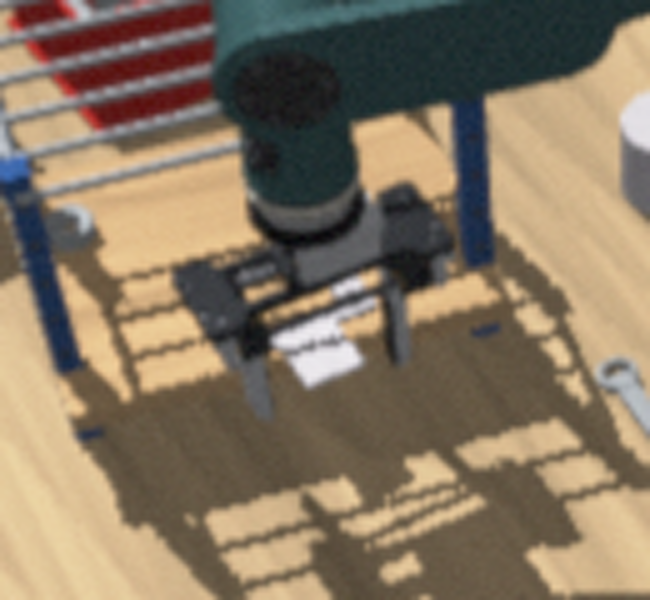

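A finger is touching the board's front face, with about 6 N pushing outward. I'll back off a little and close on the tab.

```bash
python3 -m inch '0 -0.2 0 0 0;0 -0.2 0 0 0;0 -0.2 0 0 0.3;0 -0.2 0 0 0.5;0 -0.2 0 0 0.6;0 -0.2 0 0 0.7;0 -0.2 0 0 0.8;0 -0.2 0 0 0.8;0 -0.2 0 0 0.8;0 -0.2 0 0 0.8'; python3 - <<'E'
from h import *
st()
q,e=snap('scene','s7')
cv2.imwrite('pics/s7c.png',cv2.resize(q[95:220,155:285],None,fx=5,fy=4.8,interpolation=cv2.INTER_CUBIC))
E
```

```text
time: 12.33
tool_pos: [0.5813, -0.155, 0.0625]
ee_rot: [3.138, -0.006, 0.023]
wrist_force: [-0.2, 0.9, 0.5]
width: 0.0442
t 12.33 tcp [ 0.5813 -0.155   0.0625] rpy [ 3.138 -0.006  0.023] rk [[-0.0192 -0.0181 -0.0175]] F [-0.2  0.9  0.5] w 0.0442
```

View pics/s7c.png

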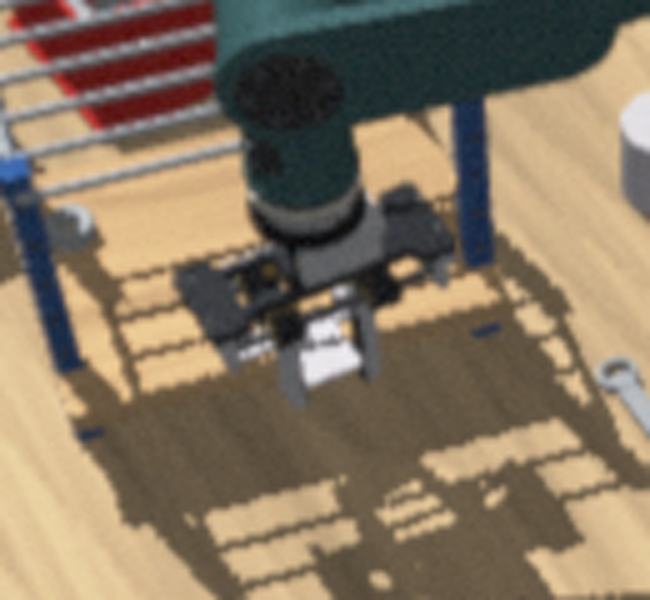

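```bash
python3 -m inch '0.03 -0.2 0 0 0.8;0.1 -0.5 0 0 0.8;0.13 -0.8 0 0 0.8;0.2 -1.1 0 0 0.8;0.23 -1.4 0 0 0.8;0.3 -1.7 0 0 0.8;0.33 -2 0 0 0.8;0.37 -2.2 0 0 0.8;0.37 -2.2 0 0 0.8;0.37 -2.2 0 0 0.6;0.37 -2.2 0 0 0.4;0.37 -2.2 0 0 0.3;0.37 -2.2 0 0 0.3'; python3 - <<'E'
from h import *
st()
q,e=snap('scene','s8')
cv2.imwrite('pics/s8c.png',cv2.resize(q[95:220,155:285],None,fx=5,fy=4.8,interpolation=cv2.INTER_CUBIC))
E
```

```text
time: 13.47
tool_pos: [0.5844, -0.1331, 0.0624]
ee_rot: [3.138, -0.006, 0.023]
wrist_force: [-0.7, -0.0, -0.5]
width: 0.06
t 13.47 tcp [ 0.5844 -0.1331  0.0624] rpy [ 3.138 -0.006  0.023] rk [[-0.0413 -0.0182 -0.0176]] F [-0.7 -0.  -0.5] w 0.06
```

View pics/s8c.png

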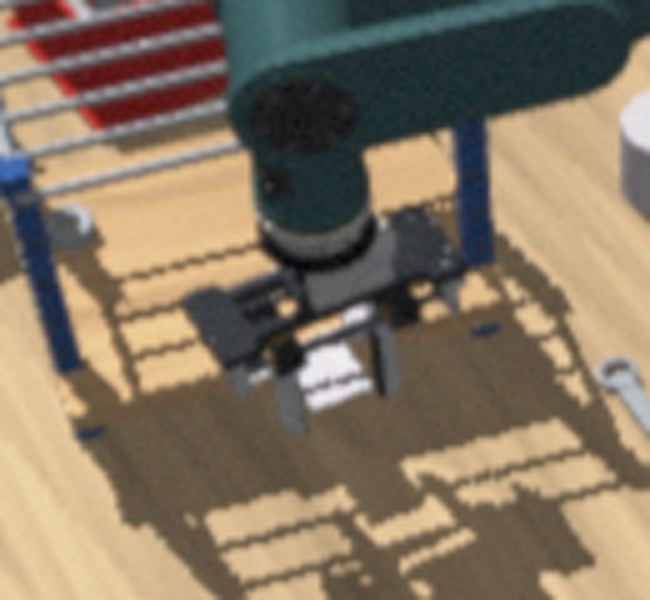

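```bash
python3 -m inch '0 0.8 0 0 0.3;0 1.6 0 0 0.3;0 1.9 0 0 0.3;0 1.9 0 0 0.3;0 1.9 0 0 0.5;0 1.9 0 0 0.8;0 1.9 0 0 0.8;0 1.9 0 0 0.8;0 1.9 0 0 0.8;0 1.9 0 0 0.8'; python3 - <<'E'
from h import *
st()
E
```

```text
time: 14.35
tool_pos: [0.5848, -0.1519, 0.0624]
ee_rot: [3.138, -0.006, 0.023]
wrist_force: [0.6, -0.6, -0.2]
width: 0.0435
t 14.35 tcp [ 0.5848 -0.1519  0.0624] rpy [ 3.138 -0.006  0.023] rk [[-0.0228 -0.0151 -0.0176]] F [ 0.6 -0.6 -0.2] w 0.0435
```

```bash
python3 -m inch '0.1 -0.7 0 0 0.8;0.25 -1.5 0 0 0.8;0.4 -2.4 0 0 0.8;0.55 -3.3 0 0 0.8;0.7 -4.2 0 0 0.8;0.85 -5.1 0 0 0.8;1 -6 0 0 0.8;1.15 -6.9 0 0 0.8;1.3 -7.8 0 0 0.8;1.3 -7.8 0 0 0.8;1.3 -7.8 -1 0 0.8;1.3 -7.8 -3 0 0.8;1.3 -7.8 -5 0 0.8;1.3 -7.8 -6 0 0.8;1.3 -7.8 -6 0 0.8'; python3 - <<'E'
from h import *
st()
q,e=snap('scene','s9')
cv2.imwrite('pics/s9c.png',cv2.resize(q[95:245,155:305],None,fx=4,fy=4,interpolation=cv2.INTER_CUBIC))
p,d=snap('top','t9')
cv2.imwrite('pics/t9c.png',cv2.resize(p[130:260,290:450],None,fx=4.5,fy=4.5,interpolation=cv2.INTER_CUBIC))
E
```

```text
time: 15.6
tool_pos: [0.5977, -0.0742, 0.1263]
ee_rot: [3.136, -0.013, 0.022]
wrist_force: [1.2, -0.1, -1.0]
width: 0.0431
t 15.60 tcp [ 0.5977 -0.0742  0.1263] rpy [ 3.136 -0.013  0.022] rk [[-0.1015 -0.0134  0.0463]] F [ 1.2 -0.1 -1. ] w 0.0431
```

View pics/s9c.png

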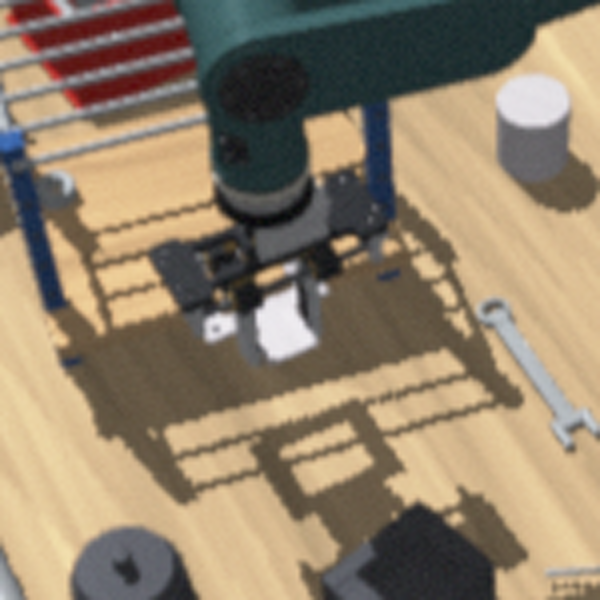

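View pics/t9c.png

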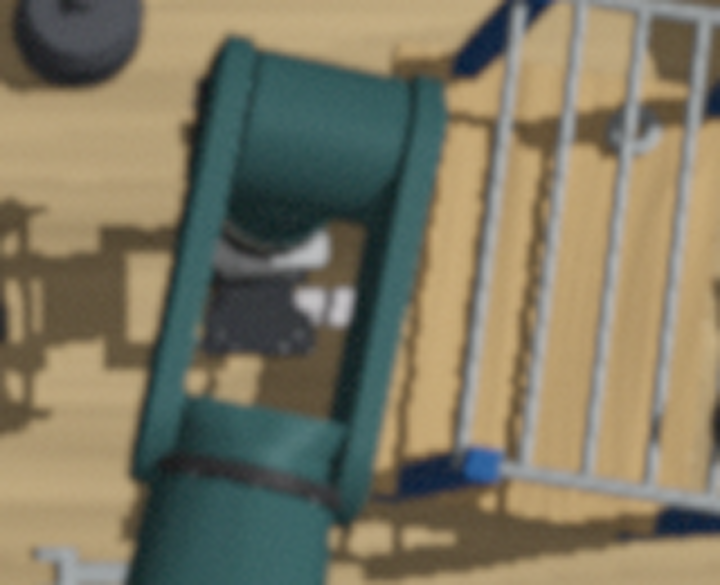

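```bash
python3 - <<'E'
from h import *
o=robot.get_obs();T=o['tool_pos']
c=lambda L,u0,v0,f:[(u0+(a+.5)/f-.5,v0+(b+.5)/f-.5) for a,b in L]
W=onz('scene',c([(272,362),(318,343),(205,340)],155,95,4),T[2]+.0216)
a=o['ee_rot'][2]; tx=np.array([np.cos(a),np.sin(a),0]);ty=np.array([np.sin(a),-np.cos(a),0])
print('tab end in tool xy mm',[((w-T)@tx*1000).round(1) for w in W],[((w-T)@ty*1000).round(1) for w in W])
# housing corners, both views
H=onz('top',c([(465,115),(615,72),(670,265),(520,305)],180,160,6),.06); print('top',H.round(4).tolist(),H.mean(0).round(4))
s=cv2.imread('pics/scene0.png'); cv2.imwrite('pics/hs.png',cv2.resize(s[210:275,225:295],None,fx=8,fy=8,interpolation=cv2.INTER_CUBIC))
for n in ('top',):
    q=np.vstack([H[0]-H[3],H[1]-H[2]]); print(np.arctan2(q[:,1],q[:,0]), np.linalg.norm(q,axis=1)); q=np.vstack([H[1]-H[0],H[2]-H[3]]);print(np.arctan2(q[:,1],q[:,0]), np.linalg.norm(q,axis=1))
E
```

```text
tab end in tool xy mm [np.float64(21.2), np.float64(-20.1), np.float64(58.7)] [np.float64(-21.0), np.float64(-21.9), np.float64(26.6)]
top [[0.6272, 0.1838, 0.06], [0.6515, 0.1035, 0.06], [0.5471, 0.0733, 0.06], [0.5249, 0.1529, 0.06]] [0.5877 0.1284 0.06  ]
[0.29309448 0.2816268 ] [0.10692304 0.10871274]
[-1.27762446 -1.29919365] [0.08387309 0.08264552]
```

View pics/hs.png

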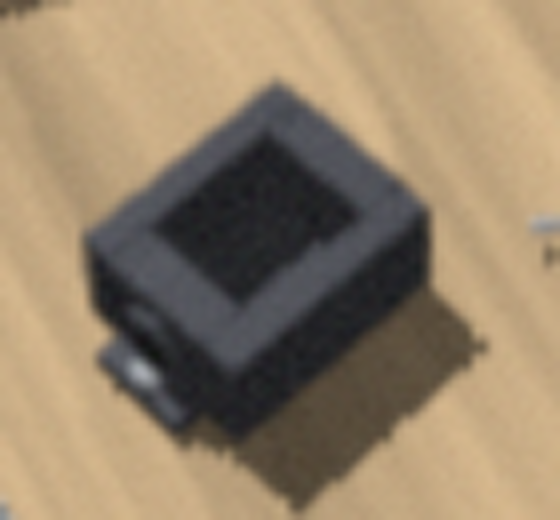

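```bash
python3 - <<'E'
from h import *
c=lambda L,u0,v0,f:[(u0+(a+.5)/f-.5,v0+(b+.5)/f-.5) for a,b in L]
H=onz('scene',c([(278,83),(430,210),(232,368),(87,240)],225,210,8),.06); print(H.round(4).tolist(),H.mean(0).round(4))
I=onz('scene',c([(265,132),(358,215),(242,303),(155,228)],225,210,8),.06); print('opening',I.mean(0).round(4))
for A in(H,I):
    for i in range(4):
        q=A[(i+1)%4]-A[i]; print(np.degrees(np.arctan2(q[1],q[0])).round(1),np.linalg.norm(q).round(4),end=' ; ')
print(); yaw=-1.283; x=np.array([np.cos(yaw),np.sin(yaw)])
p=np.array([.5888,.1282])-.066*x; print(p); go(*p,.13,yaw+np.pi/2)
E
```

```text
[[0.5502, 0.0738, 0.06], [0.5245, 0.1576, 0.06], [0.6276, 0.185, 0.06], [0.6521, 0.1049, 0.06]] [0.5886 0.1303 0.06  ]
opening [0.5883 0.1279 0.06  ]
107.0 0.0876 ; 14.9 0.1066 ; -73.0 0.0838 ; -163.0 0.1065 ; 105.5 0.0553 ; 13.7 0.0614 ; -72.7 0.05 ; -161.5 0.063 ; 
[0.57006657 0.19148553]
move cm: -1.97 -26.57 -0.76 -0.265 | dist mm 266.5
```

```bash
python3 -m inch '0 -2 -0.5 0 0.8;-0.3 -5 -0.8 -0.05 0.8;-0.5 -8 -0.8 -0.1 0.8;-0.8 -11 -0.8 -0.15 0.8;-1 -14 -0.8 -0.2 0.8;-1.3 -17 -0.8 -0.25 0.8;-1.6 -20 -0.8 -0.27 0.8;-1.8 -23 -0.8 -0.27 0.8;-2 -25.5 -0.8 -0.27 0.8;-2 -26.6 -0.8 -0.27 0.8;-2 -26.6 -0.8 -0.27 0.8;-2 -26.6 -0.8 -0.27 0.8'; python3 - <<'E'
from h import *
st()
q,e=snap('scene','s10')
cv2.imwrite('pics/s10c.png',cv2.resize(q[175:295,200:340],None,fx=5,fy=5,interpolation=cv2.INTER_CUBIC))
p,d=snap('top','t10')
cv2.imwrite('pics/t10c.png',cv2.resize(p[140:260,220:350],None,fx=5,fy=5,interpolation=cv2.INTER_CUBIC))
E
```

```text
time: 16.7
tool_pos: [0.5693, 0.1911, 0.1281]
ee_rot: [3.135, -0.003, 0.293]
wrist_force: [0.0, -0.7, -0.1]
width: 0.0432
t 16.70 tcp [0.5693 0.1911 0.1281] rpy [ 3.135e+00 -3.000e-03  2.930e-01] rk [[-0.3601 -0.0795  0.0481]] F [ 0.  -0.7 -0.1] w 0.0432
```

View pics/s10c.png

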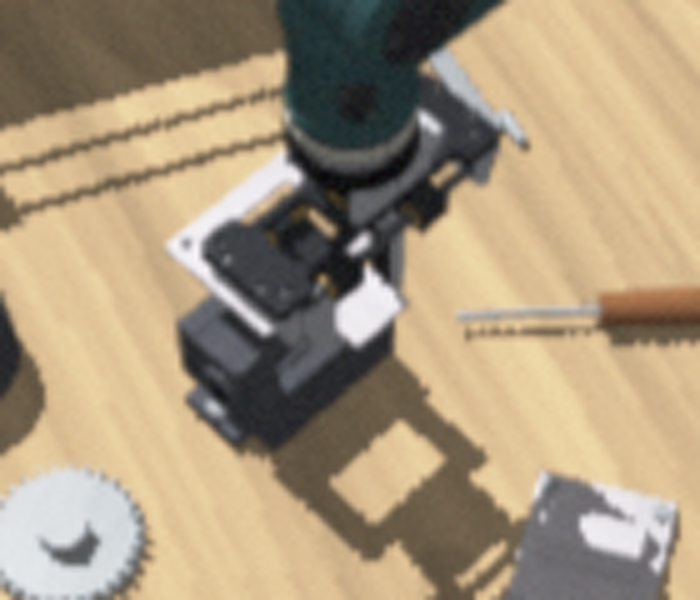

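View pics/t10c.png

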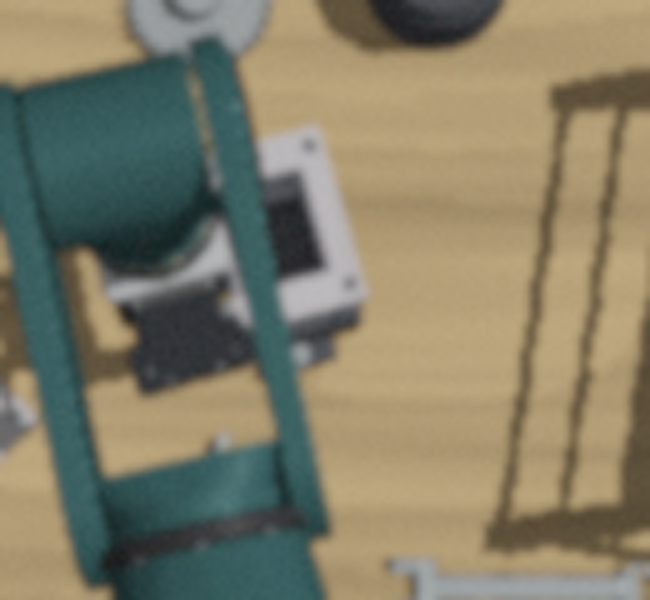

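```bash
python3 - <<'E'
from h import *
o=robot.get_obs();T=o['tool_pos'];z=T[2]+.0216
c=lambda L,u0,v0,f:[(u0+(a+.5)/f-.5,v0+(b+.5)/f-.5) for a,b in L]
A=onz('top',c([(320,126),(368,298)],220,140,5),z); 
B=onz('scene',c([(168,243),(270,336),(345,348),(404,303)],200,175,5),z)
print('top rear corners',A.round(4).tolist()); print('scene: rear+y corner, front+y corner, tab end',B.round(4).tolist())
q=A[0]-A[1]; yaw=np.arctan2(q[1],q[0])-np.pi/2; print('yaw',yaw,np.linalg.norm(q), 'scene side',np.arctan2(*(B[0]-B[1])[1::-1]), 'tool-90',o['ee_rot'][2]-np.pi/2)
g=o['ee_rot'][2]-np.pi/2; x=np.array([np.cos(g),np.sin(g)]);y=np.array([-x[1],x[0]])
print('centre top',A[:,:2].mean(0)-.045*x); print('centre scene corners', B[0,:2]-.045*x-.055*y,B[1,:2]+.045*x-.055*y,'tab',B[2:,:2].mean(0)+.09*x)
E
```

```text
top rear corners [[0.654, 0.0992, 0.1503], [0.549, 0.0696, 0.1503]]
scene: rear+y corner, front+y corner, tab end [[0.6515, 0.1019, 0.1503], [0.6266, 0.191, 0.1503], [0.5911, 0.2197, 0.1503], [0.5451, 0.2086, 0.1503]]
yaw -1.295480453204061 0.10906336388963495 scene side -1.2985963041087214 tool-90 -1.2797471627126198
centre top [0.58856614 0.1274851 ]
centre scene corners [0.58586564 0.12924583] [0.58682031 0.13213519] tab [0.59393647 0.12789416]
```

```bash
python3 -m inch '0 0 2 0 0.8;0 0 4 0 0.8;0 0 6 0 0.8;0 0 7 0 0.8;0 0 7.6 0 0.8;0 0 8.1 0 0.8;0 0 8.1 0 0.8;0 0 8.1 0 0.8'; python3 -c "
from h import *
st()"
```

```text
time: 17.47
tool_pos: [0.5709, 0.1896, 0.0486]
ee_rot: [3.135, -0.005, 0.291]
wrist_force: [-0.3, 0.4, -0.3]
width: 0.0429
t 17.47 tcp [0.5709 0.1896 0.0486] rpy [ 3.135 -0.005  0.291] rk [[-0.3588 -0.0777 -0.0314]] F [-0.3  0.4 -0.3] w 0.0429
```

```bash
python3 -m inch '-0.1 -0.1 0.2 0 0.8;-0.1 -0.1 0.4 0 0.8;-0.1 -0.1 0.55 0 0.8;-0.1 -0.1 0.65 0 0.8;-0.1 -0.1 0.7 0 0.8;-0.1 -0.1 0.7 0 0.8'; python3 -c "
from h import *
st()"
```

```text
time: 17.97
tool_pos: [0.5699, 0.1904, 0.0422]
ee_rot: [3.135, -0.006, 0.291]
wrist_force: [-0.6, -0.6, 2.3]
width: 0.0432
t 17.97 tcp [0.5699 0.1904 0.0422] rpy [ 3.135 -0.006  0.291] rk [[-0.3594 -0.0788 -0.0378]] F [-0.6 -0.6  2.3] w 0.0432
```

Light contact at 2.3 N and at the expected height. I'll open slowly, then rise.

```bash
python3 -m inch '0 0 0 0 0.6;0 0 0 0 0.45;0 0 0 0 0.3;0 0 0 0 0.25;0 0 0 0 0.25;0 0 0 0 0.25'; python3 -c "
from h import *
st()
"; python3 -m inch '0 0 -1 0 0.2;0 0 -3 0 0.1;0 0 -6 0 0;0 0 -9 0 0;0 -4 -12 0 0;0 -8 -14 0 0;0 -12 -14 0 0;0 -16 -14 0 0;0 -18 -14 0 0;0 -18 -14 0 0;0 -18 -14 0 0'; python3 - <<'E'
from h import *
st()
q,e=snap('scene','s11')
cv2.imwrite('pics/s11c.png',cv2.resize(q[175:295,200:340],None,fx=5,fy=5,interpolation=cv2.INTER_CUBIC))
p,d=snap('top','t11')
cv2.imwrite('pics/t11c.png',cv2.resize(p[140:260,180:310],None,fx=6,fy=5,interpolation=cv2.INTER_CUBIC))
E
```

```text
time: 18.47
tool_pos: [0.5699, 0.1904, 0.0421]
ee_rot: [3.135, -0.006, 0.291]
wrist_force: [-1.1, 0.6, -0.1]
width: 0.0699
t 18.47 tcp [0.5699 0.1904 0.0421] rpy [ 3.135 -0.006  0.291] rk [[-0.3594 -0.0788 -0.0379]] F [-1.1  0.6 -0.1] w 0.0699
time: 19.38
tool_pos: [0.5166, 0.3647, 0.1815]
ee_rot: [3.135, -0.006, 0.294]
wrist_force: [0.1, -0.3, -0.1]
width: 0.0942
t 19.38 tcp [0.5166 0.3647 0.1815] rpy [ 3.135 -0.006  0.294] rk [[-0.5244 -0.1565  0.1015]] F [ 0.1 -0.3 -0.1] w 0.0942
```

View pics/s11c.png

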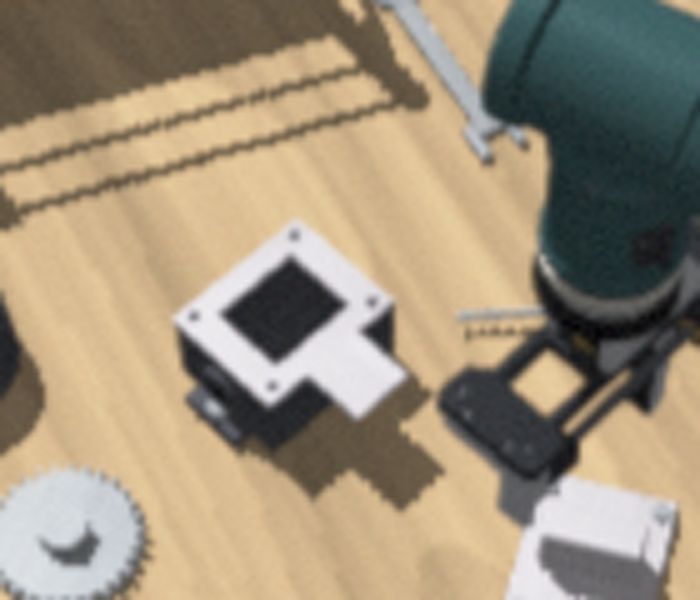

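View pics/t11c.png

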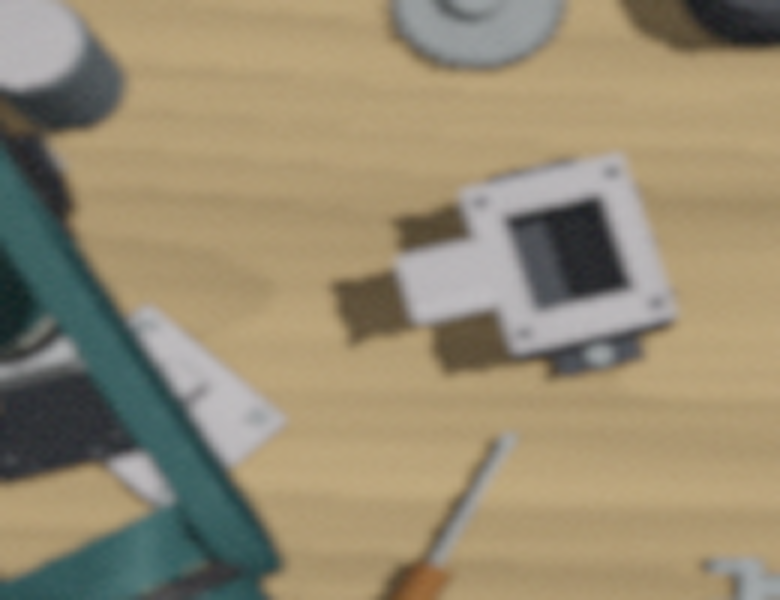

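```bash
python3 - <<'E'
from h import *
c=lambda L,u0,v0,fx,fy:[(u0+(a+.5)/fx-.5,v0+(b+.5)/fy-.5) for a,b in L]
def show(n,A):
    print(n,A[:,:2].mean(0).round(4),[ (np.degrees(np.arctan2(*(A[(i+1)%4]-A[i])[1::-1])).round(1),np.linalg.norm(A[(i+1)%4]-A[i]).round(4)) for i in range(4)])
show('gasket top',onz('top',c([(462,188),(625,155),(678,320),(510,355)],180,140,6,5),.064))
show('gasket scene',onz('scene',c([(295,220),(395,302),(268,407),(175,318)],200,175,5,5),.064))
show('cover top',onz('top',c([(148,247),(285,383),(172,500),(33,360)],180,160,6,6),.01))
p=cv2.imread('pics/scene0.png'); cv2.imwrite('pics/cv.png',cv2.resize(p[260:315,290:345],None,fx=10,fy=10,interpolation=cv2.INTER_CUBIC))
go(.491,.351,.12,np.radians(46.8))
E
```

```text
gasket top [0.5891 0.1277] [(np.float64(-75.6), np.float64(0.0899)), (np.float64(-164.8), np.float64(0.1108)), (np.float64(104.7), np.float64(0.0919)), (np.float64(14.2), np.float64(0.1111))]
gasket scene [0.5894 0.1293] [(np.float64(107.5), np.float64(0.0913)), (np.float64(15.9), np.float64(0.111)), (np.float64(-75.2), np.float64(0.0896)), (np.float64(-163.1), np.float64(0.1067))]
cover top [0.4919 0.3517] [(np.float64(-133.9), np.float64(0.1075)), (np.float64(137.1), np.float64(0.0879)), (np.float64(46.0), np.float64(0.1091)), (np.float64(-44.0), np.float64(0.0877))]
move cm: -2.88 0.36 6.12 -0.527 | dist mm 67.8
```

View pics/cv.png

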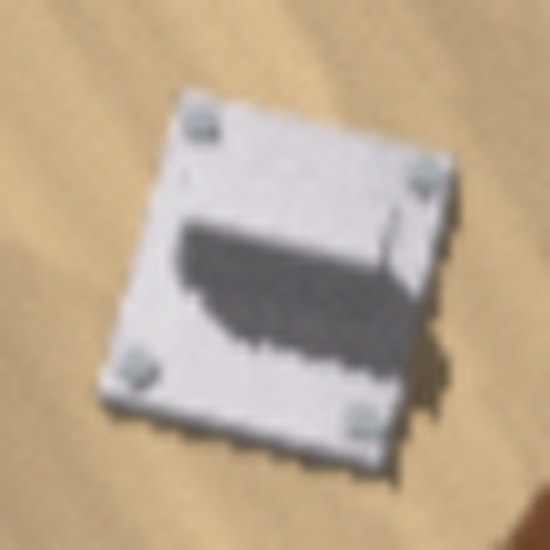

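The gasket lies flush on the flange. The silver cover, with its bolted plate and upright rib, is confirmed in the crop. I'll move above it next.

```bash
python3 -m inch '-1 0 1 -0.1 0;-2 0.2 3 -0.2 0;-2.8 0.4 5 -0.3 0;-2.8 0.4 6 -0.4 0;-2.8 0.4 6 -0.52 0;-2.8 0.4 6 -0.52 0;-2.8 0.4 6 -0.52 0'; python3 -c "
from h import *
st();go(.4915,.3512,.06,.808);go(.4915,.3512,.016,.808)"
```

```text
time: 20.07
tool_pos: [0.4932, 0.3493, 0.1215]
ee_rot: [3.132, -0.002, 0.805]
wrist_force: [0.1, -0.4, 0.4]
width: 0.094
t 20.07 tcp [0.4932 0.3493 0.1215] rpy [ 3.132e+00 -2.000e-03  8.050e-01] rk [[-0.5057 -0.1775  0.0415]] F [ 0.1 -0.4  0.4] w 0.094
move cm: 0.03 -0.25 6.15 -0.003 | dist mm 61.5
move cm: 0.03 -0.25 10.55 -0.003 | dist mm 105.5
```

```bash
python3 -m inch '0 -0.2 3 0 0;0 -0.2 6 0 0;0 -0.2 8.5 0 0;0 -0.2 10 0 0;0 -0.2 10.5 0 0;0 -0.2 10.5 0 0;0 -0.2 10.5 0 0.3;0 -0.2 10.5 0 0.5;0 -0.2 10.5 0 0.7;0 -0.2 10.5 0 0.9;0 -0.2 10.5 0 1;0 -0.2 10.5 0 1;0 -0.2 10.5 0 1;0 -0.2 10.5 0 1'; python3 -c "
from h import *
st()"
```

```text
time: 21.23
tool_pos: [0.4926, 0.3501, 0.0165]
ee_rot: [3.132, -0.002, 0.805]
wrist_force: [-0.3, -0.0, 0.9]
width: 0.0443
t 21.23 tcp [0.4926 0.3501 0.0165] rpy [ 3.132e+00 -2.000e-03  8.050e-01] rk [[-0.5064 -0.1782 -0.0635]] F [-0.3 -0.   0.9] w 0.0443
```

Still closing.

```bash
python3 -m inch '0 0 0 0 1;0 0 0 0 1;0 0 0 0 1;0 0 0 0 1;0 0 0 0 1;0 0 0 0 1'; python3 -c "
from h import *
st()"
```

```text
time: 21.73
tool_pos: [0.4927, 0.3502, 0.0165]
ee_rot: [3.132, -0.002, 0.805]
wrist_force: [0.6, 1.5, -0.7]
width: 0.0241
t 21.73 tcp [0.4927 0.3502 0.0165] rpy [ 3.132e+00 -2.000e-03  8.050e-01] rk [[-0.5066 -0.1781 -0.0635]] F [ 0.6  1.5 -0.7] w 0.0241
```

```bash
python3 -m inch '0 0 -1 0 1;0 0 -3 0 1;0 0 -6 0 1;0 0 -9 0 1;0 0 -12 0 1;0 0 -13 0 1;0 0 -13 0 1;0 0 -13 0 1'; python3 - <<'E'
from h import *
st()
go(.5891,.1285,.15,.287)
q,e=snap('scene','s12')
cv2.imwrite('pics/s12c.png',cv2.resize(q[200:320,240:380],None,fx=5,fy=5,interpolation=cv2.INTER_CUBIC))
E
```

```text
time: 22.4
tool_pos: [0.4911, 0.3505, 0.1455]
ee_rot: [3.132, -0.001, 0.805]
wrist_force: [-0.4, -0.5, -5.8]
width: 0.0243
t 22.40 tcp [0.4911 0.3505 0.1455] rpy [ 3.132e+00 -1.000e-03  8.050e-01] rk [[-0.5066 -0.1797  0.0655]] F [-0.4 -0.5 -5.8] w 0.0243
move cm: -9.21 22.46 -0.45 0.518 | dist mm 242.8
```

View pics/s12c.png

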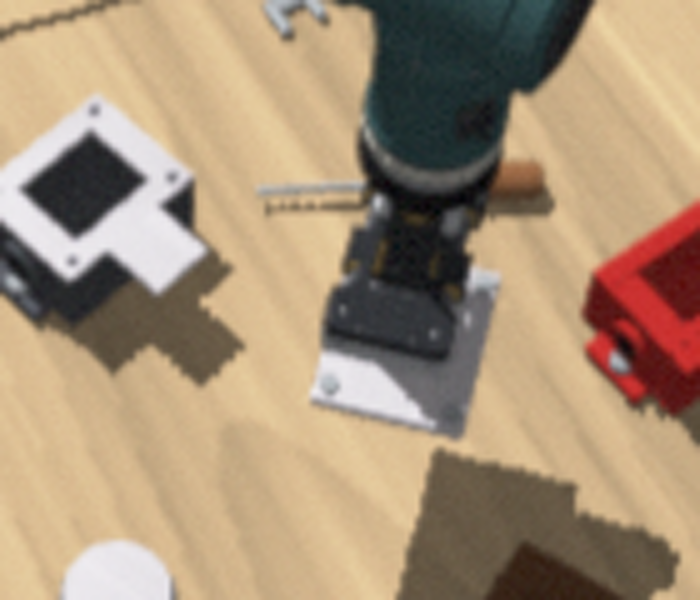

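```bash
python3 -m inch '-1 2 -0.4 0.05 1;-2 4.5 -0.4 0.1 1;-3 7 -0.4 0.17 1;-4 9.5 -0.4 0.24 1;-5 12 -0.4 0.31 1;-6 14.5 -0.4 0.38 1;-7 17 -0.4 0.44 1;-8 19.5 -0.4 0.5 1;-9 21.5 -0.4 0.52 1;-9.2 22.4 -0.4 0.52 1;-9.2 22.4 -0.4 0.52 1;-9.2 22.4 -0.4 0.52 1;-9.2 22.4 -0.4 0.52 1'; python3 - <<'E'
from h import *
st()
go(.5891,.1285,.09,.287)
q,e=snap('scene','s13')
cv2.imwrite('pics/s13c.png',cv2.resize(q[175:295,200:340],None,fx=5,fy=5,interpolation=cv2.INTER_CUBIC))
p,d=snap('top','t13')
cv2.imwrite('pics/t13c.png',cv2.resize(p[140:260,210:340],None,fx=6,fy=5,interpolation=cv2.INTER_CUBIC))
E
```

```text
time: 23.53
tool_pos: [0.5869, 0.1298, 0.1486]
ee_rot: [3.135, 0.0, 0.287]
wrist_force: [0.8, -0.2, -4.6]
width: 0.0238
t 23.53 tcp [0.5869 0.1298 0.1486] rpy [3.135 0.    0.287] rk [[-0.3019 -0.0533  0.0686]] F [ 0.8 -0.2 -4.6] w 0.0238
move cm: 0.17 0.19 5.86 -0.000 | dist mm 58.7
```

View pics/s13c.png

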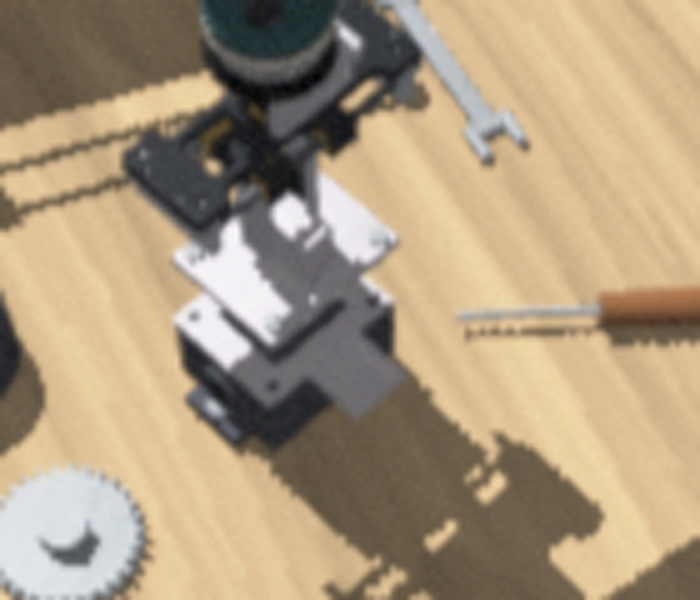

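View pics/t13c.png

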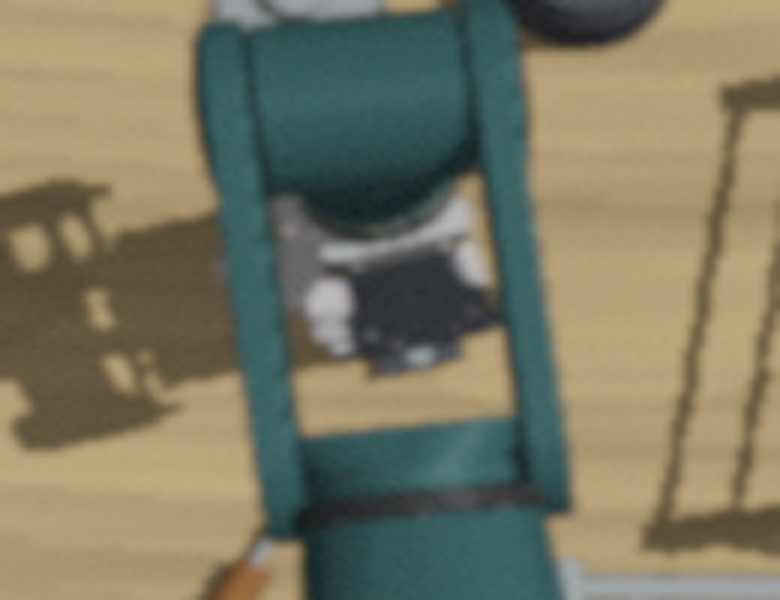

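```bash
python3 - <<'E'
from h import *
o=robot.get_obs();T=o['tool_pos'];z=T[2]-.0065
c=lambda L,u0,v0,f:[(u0+(a+.5)/f-.5,v0+(b+.5)/f-.5) for a,b in L]
B=onz('scene',c([(174,257),(270,345),(398,240)],200,175,5),z)
print(B.round(4).tolist(),'diag centre',((B[0]+B[2])/2).round(4))
for i,j in((1,0),(1,2)):
    q=B[j]-B[i];print(np.degrees(np.arctan2(q[1],q[0])),np.linalg.norm(q))
g=o['ee_rot'][2]-np.pi/2; x=np.array([np.cos(g),np.sin(g)]);y=np.array([-x[1],x[0]])
print(B[0,:2]-.045*x-.055*y, B[1,:2]+.045*x-.055*y, B[2,:2]+.045*x+.055*y, 'tcp',T)
E
```

```text
[[0.651, 0.1083, 0.143], [0.6277, 0.1925, 0.143], [0.5242, 0.1625, 0.143]] diag centre [0.5876 0.1354 0.143 ]
-74.48730006164853 0.08736702456504153
-163.82511015910126 0.10768955191736211
[0.58553673 0.13591439] [0.58765487 0.13378226] [0.58972603 0.13493104] tcp [0.58727354 0.13000362 0.14945121]
```

```bash
python3 -m inch '0.1 0.2 1.5 0 1;0.1 0.4 3 0 1;0.1 0.4 4.5 0 1;0.1 0.4 5.4 0 1;0.1 0.4 5.7 0 1;0.1 0.4 5.7 0 1;0.1 0.4 5.7 0 1'; python3 - <<'E'
from h import *
st()
q,e=snap('scene','s14')
cv2.imwrite('pics/s14c.png',cv2.resize(q[200:280,220:310],None,fx=8,fy=7.5,interpolation=cv2.INTER_CUBIC))
E
```

```text
time: 24.22
tool_pos: [0.5899, 0.1266, 0.0932]
ee_rot: [3.134, -0.003, 0.288]
wrist_force: [0.2, -0.1, -4.7]
width: 0.0237
t 24.22 tcp [0.5899 0.1266 0.0932] rpy [ 3.134e+00 -3.000e-03  2.880e-01] rk [[-0.2991 -0.0499  0.0132]] F [ 0.2 -0.1 -4.7] w 0.0237
```

View pics/s14c.png

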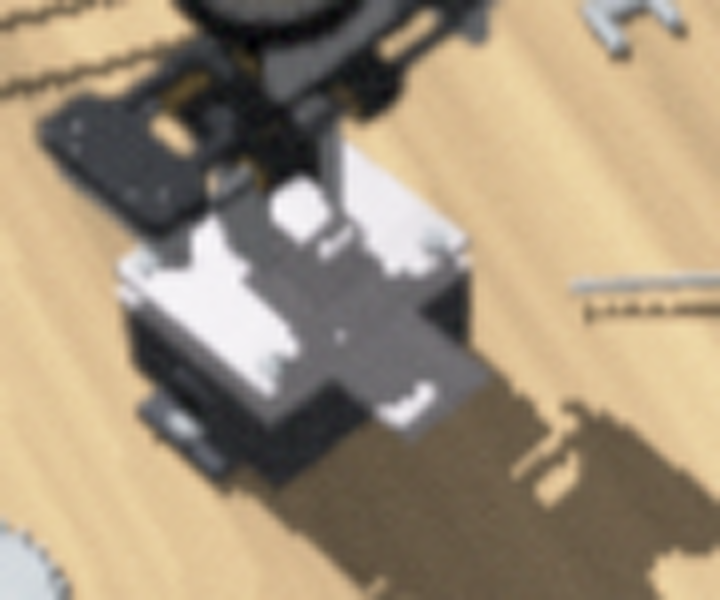

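```bash
python3 - <<'E'
from h import *
o=robot.get_obs();T=o['tool_pos'];z=T[2]-.0065
c=[(220+(a+.5)/8-.5,200+(b+.5)/7.5-.5) for a,b in [(120,268),(467,238)]]
B=onz('scene',c,z); print(B.round(4).tolist(),B.mean(0).round(4),np.linalg.norm(B[1]-B[0]),'expected diag .1421', 'T',T)
E
```

```text
[[0.6533, 0.1054, 0.0873], [0.5257, 0.1572, 0.0873]] [0.5895 0.1313 0.0873] 0.13771908546094278 expected diag .1421 T [0.5902389  0.12649966 0.09376711]
```

```bash
python3 -m inch '0 0.1 0.4 0 1;0 0.1 0.8 0 1;0 0.1 1.1 0 1;0 0.1 1.25 0 1;0 0.1 1.35 0 1;0 0.1 1.4 0 1;0 0.1 1.4 0 1'; python3 -c "
from h import *
st()"
```

```text
time: 24.85
tool_pos: [0.5905, 0.1253, 0.0806]
ee_rot: [3.133, -0.003, 0.287]
wrist_force: [-3.1, 0.2, 1.0]
width: 0.024
t 24.85 tcp [0.5905 0.1253 0.0806] rpy [ 3.133e+00 -3.000e-03  2.870e-01] rk [[-0.298  -0.0491  0.0006]] F [-3.1  0.2  1. ] w 0.024
```

```bash
python3 -m inch '0 0 0.05 0 0.8;0 0 0.05 0 0.7;0 0 0.05 0 0.6;0 0 0 0 0.5;0 0 0 0 0.4;0 0 0 0 0.4;0 0 0 0 0.4;0 0 -1 0 0.4;0 0 -3 0 0.3;0 0 -5 0 0.2;0 0 -8 0 0;0 -4 -11 0 0;0 -8 -11 0 0;0 -12 -11 0 0;0 -16 -11 0 0;0 -20 -11 0 0;0 -23 -11 0 0;0 -23 -11 0 0;0 -23 -11 0 0'; python3 - <<'E'
from h import *
st()
q,e=snap('scene','s15')
cv2.imwrite('pics/s15c.png',cv2.resize(q[200:280,220:310],None,fx=8,fy=7.5,interpolation=cv2.INTER_CUBIC))
p,d=snap('top','t15')
cv2.imwrite('pics/t15c.png',cv2.resize(p[140:240,210:320],None,fx=7,fy=6,interpolation=cv2.INTER_CUBIC))
E
```

```text
time: 26.43
tool_pos: [0.524, 0.3481, 0.1892]
ee_rot: [3.133, -0.004, 0.291]
wrist_force: [0.2, 0.2, 0.0]
width: 0.0939
t 26.43 tcp [0.524  0.3481 0.1892] rpy [ 3.133 -0.004  0.291] rk [[-0.5089 -0.1468  0.1092]] F [0.2 0.2 0. ] w 0.0939
```

View pics/s15c.png

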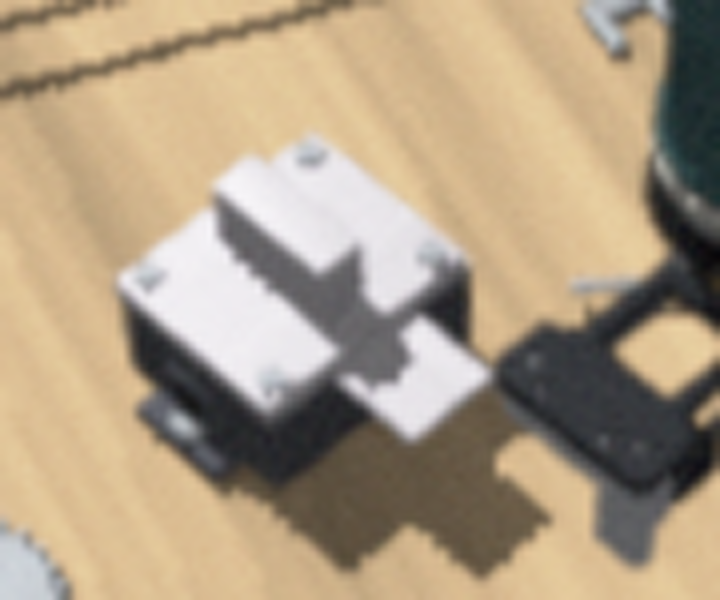

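View pics/t15c.png

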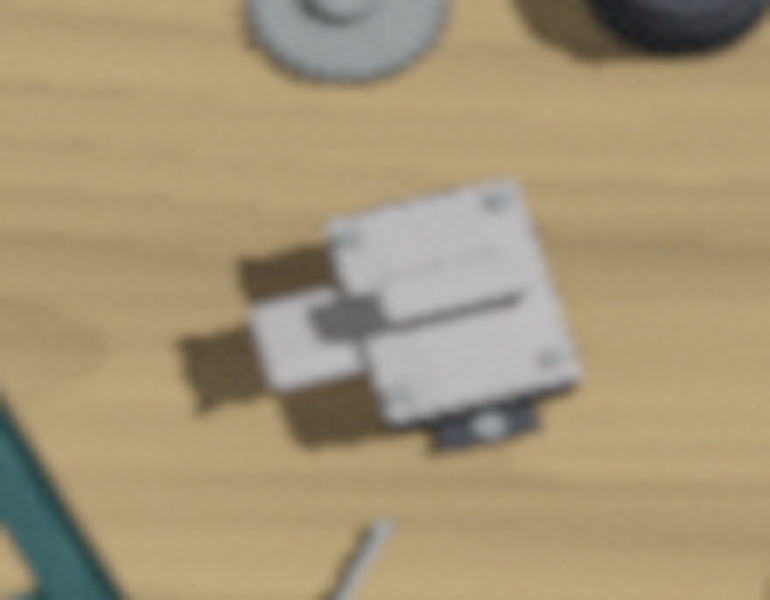

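```bash
python3 - <<'E'
from h import *
def show(n,A):
    print(n,A[:,:2].mean(0).round(4),[ (np.degrees(np.arctan2(*(A[(i+1)%4]-A[i])[1::-1])).round(1),np.linalg.norm(A[(i+1)%4]-A[i]).round(4)) for i in range(4)])
show('cover top',onz('top',[(210+(a+.5)/7-.5,140+(b+.5)/6-.5) for a,b in [(330,223),(515,180),(582,378),(388,424)]],.074))
show('cover scene',onz('scene',[(220+(a+.5)/8-.5,200+(b+.5)/7.5-.5) for a,b in [(315,133),(470,265),(268,410),(118,283)]],.074))
T=onz('top',[(210+(a+.5)/7-.5,140+(b+.5)/6-.5) for a,b in [(248,308),(273,392)]],.064); yaw=-1.283;x=np.array([np.cos(yaw),np.sin(yaw)])
print('gasket centre from tab end',T[:,:2].mean(0)+.09*x)
E
```

```text
cover top [0.5897 0.1275] [(np.float64(-74.0), np.float64(0.0875)), (np.float64(-163.6), np.float64(0.1107)), (np.float64(106.1), np.float64(0.091)), (np.float64(14.6), np.float64(0.1109))]
cover scene [0.5905 0.1315] [(np.float64(104.6), np.float64(0.0927)), (np.float64(13.8), np.float64(0.1059)), (np.float64(-73.7), np.float64(0.0872)), (np.float64(-163.3), np.float64(0.1086))]
gasket centre from tab end [0.58961059 0.12918524]
```

The cover is within about 3 mm of the housing centre (0.5886, 0.1287) and within about 0.03 rad. Both parts are flat and at rest, and the gripper is clear, so I'm handing the job in.

```bash
python3 -c "
from bench import robot
print(robot.close_job())"
```

```text
the job is handed in; nothing more can be done
None
```

The gasket and then the cover are on the housing with edges flush, and I handed the job in at about 26.5 s of the 66 s allowed. `close_job` gives no verdict, so these results rest on my own camera checks.

**What I did:**
1. With one open finger I pressed on the tab and dragged the gasket out along the board, in two strokes.
2. I gripped the tab by its sides, pulled it clear of the wires, and only then lifted it off.
3. I laid the gasket on the dark housing with its tab over the long side facing the robot's left, and let go.
4. I gripped the silver cover by its rib and set it on top.

**Last checks:**

| | Position (x, y) | Offset from housing centre (0.5886, 0.1287) | Allowed |
|---|---|---|---|
| Gasket | (0.589–0.590, 0.128–0.129) | about 1 mm | 9 mm |
| Cover, top camera | (0.590, 0.1275) | about 1–2 mm | 10 mm |
| Cover, scene camera | (0.5905, 0.1315) | about 2–3 mm | 10 mm |

Both parts are aligned within about 0.03 rad. Both looked flat in the last pictures, and the gripper was open and well clear. I did not measure the bystanders at the end; none looked moved in the pictures I took along the way.

**Checks that disagreed:**
- **Cover position:** the two cameras differ by about 4 mm in y.
- **Board edge:** the rack posts and the board edge seen in the image put the front edge 4–6 mm apart. I pulled the tab about 22 mm further out, still flat on the board, before lifting.
- **Finger contact:** before gripping the tab, a finger pressed on the board's front face with about 6 N. I backed off before closing.

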